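# Stand the tipped bottles up in the cooling lane and shut its draught door

### The job

Some of the square glass bottles in the cooling lane have been tipped over. Stand every one upright on its base again, in one row between the two yellow lines with the one that still stands, and once all of them are standing push the red draught door at the lane's end fully shut so that it clicks home on its catch. All bottles must be standing in the row at the end; leave the other tools on the table where they are.

Things in the scene. Friction and masses are not known exactly. Their poses are not given: they have to be found in the camera images.
- lane: Pale fixed board on the table, 170 mm (x) by 770 mm (y, -360 to +410), 6 mm thick. Origin at table level; top at z = 6 mm; x points away from the robot, y along the lane to the door. Yellow lines at x = -55 and +55 mm, from y = -330 to +350. Bottles stand in one row along x = 0; they start about 105 mm apart between y = -263 and +263. A 30 mm high end stop crosses it at y = -345 mm.
- catch_post (a point): Top of the steel catch post at the far side of the lane's door end, 24 x 50 mm, 80 mm high, point on its top centre. On its side facing the hinge post a sprung brass ball catches the nose of the door. The door closes against a stop in line between this post and the hinge post (16 mm across, 141 mm high) on the robot's side.
- door (a joint): Angle of the red draught door at the lane's +y end, rad: 0 fully shut, grows as it swings out, to 1.5; starts at 0.65 to 1.15 and stays where left (light friction). Below about 0.11 a sprung catch resists with about 3 N at the free edge; past about 0.05 it snaps to the stop at 0 and holds.
- door_hinge (a point): Point on the door's upright hinge axis (robot-side end of the door), 70 mm above the table; turns with the door: x axis along the panel from hinge to free edge, y axis out of the outer face, away from the lane. Panel 10 mm thick, from 10 to 128 mm above the table, ending 138 mm from the axis; its nose ends at 149 mm.
- door_push (a point): Point on the door's outer face, 115 mm from the hinge axis, 85 mm above the table; same axes as door_hinge. Push here along its -y to shut the door. A round knob stands 34 mm out from this face at 50 mm from the axis.
- bottle1: Square cobalt blue glass bottle, 0.24 kg, at first lying across the lane, mouth to or from the robot (or absent). 140 mm long: body 50 x 50 x 75 mm, 10 mm shoulder, round neck 24 mm across and 55 mm long. Origin on its axis at mid-length; z axis points to the mouth; the neck spans z = 15 to 70 mm. Above the lane's top the origin is 25 mm lying, 70 mm standing.
- bottle2: Square dark green glass bottle, 0.24 kg, at first lying across the lane, mouth to or from the robot (or absent). 140 mm long: body 50 x 50 x 75 mm, 10 mm shoulder, round neck 24 mm across and 55 mm long. Origin on its axis at mid-length; z axis points to the mouth; the neck spans z = 15 to 70 mm. Above the lane's top the origin is 25 mm lying, 70 mm standing.
- bottle3: Square amber orange glass bottle, 0.24 kg, at first lying across the lane, mouth to or from the robot (or absent). 140 mm long: body 50 x 50 x 75 mm, 10 mm shoulder, round neck 24 mm across and 55 mm long. Origin on its axis at mid-length; z axis points to the mouth; the neck spans z = 15 to 70 mm. Above the lane's top the origin is 25 mm lying, 70 mm standing.
- bottle4: Square purple glass bottle, 0.24 kg, at first lying across the lane, mouth to or from the robot (or absent). 140 mm long: body 50 x 50 x 75 mm, 10 mm shoulder, round neck 24 mm across and 55 mm long. Origin on its axis at mid-length; z axis points to the mouth; the neck spans z = 15 to 70 mm. Above the lane's top the origin is 25 mm lying, 70 mm standing.
- bottle5: Square teal glass bottle, 0.24 kg, at first lying across the lane, mouth to or from the robot (or absent). 140 mm long: body 50 x 50 x 75 mm, 10 mm shoulder, round neck 24 mm across and 55 mm long. Origin on its axis at mid-length; z axis points to the mouth; the neck spans z = 15 to 70 mm. Above the lane's top the origin is 25 mm lying, 70 mm standing.
- stand1: Square smoke-grey glass bottle, 0.24 kg, at the start standing upright in the lane. 140 mm long: body 50 x 50 x 75 mm, 10 mm shoulder, round neck 24 mm across and 55 mm long. Origin on its axis at mid-length; z axis points to the mouth; the neck spans z = 15 to 70 mm. Above the lane's top the origin is 25 mm lying, 70 mm standing.
- paddle: Wooden paddle lying flat beyond the lane, blade 100 x 90 mm, handle 130 mm, 12 mm thick; origin under the join of blade and handle. Not part of the job.
- jacks: Steel glassworker's jacks (large tongs) lying flat beyond the lane, 230 x 60 x 12 mm, origin under the middle. Not part of the job.
- toolpot: Terracotta pot to the right of the lane, 80 mm across, 100 mm high, origin under its middle. Not part of the job.
- graphite: Black graphite pad, 120 x 80 x 20 mm, on the table between the robot and the lane, to the right, origin under its middle. Not part of the job.

How it is judged:
By the outcome, as a careful person would: the job done as asked, in the order asked, and still so for the second after the job is handed in, with the robot touching nothing.
Of bottle1, bottle2, bottle3, bottle4, bottle5 only 4 to 5 are there at a start; the rules pass over those that are not, and their reading is None.
At some moment in a run one of bottle1, bottle2, bottle3, bottle4, bottle5 may be knocked a few centimetres aside while the robot is not near it.
Once in a run the grip may slacken for a moment while it holds something.
It also fails if it takes over 210 s, if anything falls off the work surface, if the arm or the gripper's body presses on something with over 40 N, if the wrist force passes 120 N, or if a joint passes its speed limit or range.

### The arm

A 7-joint arm with a two-finger parallel gripper is mounted at the origin on the work surface. World frame = base frame: x ahead of the robot, y to its left, z up, the work surface at z = 0. Lengths are in m, angles in rad, forces in N, time in s.
With the tool pointing down it reaches from about 0.4 to 0.875 m from the base axis. Payload 19.3 kg.
Tool frame: the origin (TCP) lies midway between the tips of the shut fingers; the grasp point (between the pads) lies bot.grip_point_offset behind it (bot.grip_point_offset is the distance from the TCP to the grasp point, in m); z points along the fingers, y is the direction in which the jaws open and shut (so a half turn about z gives the same grasp; the last joint's range is limited). The gripper opens to 85 mm and grips with 20 to 120 N. Pads are 22 mm wide; open, the fingers measure 114 mm over their backs; the gripper's body (76 mm by 85 mm) begins 54 mm behind the grasp point. The pads swing forward as they close: fully open they stand 13 mm farther back than shut.
Start: joints at [-1.374, 0.521, -0.036, 1.599, 0.021, 1.021, -0.113], TCP at [0.165, 0.603, 0.203] pointing down, gripper open.
Joint ranges: [-2.91, 2.91], [-0.3, 2.13], [-1.5, 1.42], [0.17, 2.43], [-1.26, 4.41], [0.16, 1.93], [-2.52, 2.52]. Speed limits (rad/s): [1.89, 1.89, 2.39, 2.39, 3.01, 3.01, 3.01].

### API

Orientations are given as [roll, pitch, yaw] about the fixed x, y, z axes, in that order (R = Rz(yaw) Ry(pitch) Rx(roll)).
In Python, from workcell import bot gives the robot as it stands.
- The arm moves only by the tool servo_tool, never from a script. Its argument "rows" is a list that holds one entry, the list of rows, each a list of 6 numbers: the shift along the tool's x, y, z in cm, then the turn, a rotation vector about the tool's x, y, z in degrees. A call has 1 to 5 rows; each row shifts and turns the commanded pose from where the row before left it, along the tool's axes as they then stand; what a row does not reach is not made up. A row lasts 1/8 s, in which the tool goes at most 62.5 mm and 10.7 degrees, less where a joint would pass 70% of its speed; a pose out of reach is approached as far as the arm can. A call is refused whole if a number of a shift passes 6.25 or a number of a turn 10.7, either way. A call with a gripper value outside its range is refused whole. "grip" is the opening, from -1 (shut) to 1 (fully open), so that 0 is half open, set as the call begins (left out, the last holds). The fingers move at their own pace and stop on an object; "squeeze" is the grip in N (left out, the last holds). Time passes only in rows, so rows that do not move let the fingers close. It gives the time, the measured TCP pose, the force and the opening at its end, in the units of the state.
- bot.observe(): the state, without advancing time (a new reading comes with each control period).
- bot.grab_frame(name): name is "scene" or "top" or "wrist"; returns a dict with "image" (420x560x3 uint8, red, green, blue), "K" (3x3 intrinsics, pixels), "dist" ([k1, k2, p1, p2, k3] as OpenCV has them; the pictures are not rectified), "R" (3x3) and "t" (3): a world point X has camera coordinates R X + t; the wrist camera has in their place "mount" (4x4, takes a point from camera to tool coordinates, whose origin is the TCP and whose axes are the flange's). Camera axes: x right, y down, z forward; pixel columns grow to the right and rows downward; lengths in m; the calibration is good to about 2 mm. A picture is of the moment at which its call begins: read the wrist's pose just before it. There is no depth.
- bot.job_done(): hands the job in, once; it reports no verdict.
The state is a dict: "clock": time; "qpos": joint angles; "qd": joint speeds; "joint_efforts": joint torques, N m; "position": TCP position; "tool_rot": TCP orientation; "force": force on the tool from outside, world axes, zero at the start; "moment": the same for the moment, N m; "grip_width": finger opening in m.
Only numpy, scipy, OpenCV 4.12 (cv2) and the standard library are available. Lean on these libraries where they do the work, as an engineer would, in place of code of your own. Each camera call takes 0.05 s, during which the arm holds its last target.

## Working session

There is one attempt and no reset: what is moved stays moved. The work goes in short steps, Python scripts to look and compute and a tool call to move; the robot and the scene stay as the last step left them, time stands still between calls to the robot, and variables do not carry over. Pictures are saved under pics/ and viewed, and the job is handed in when it is done.

Besides the shell and the picture viewer there is one more tool, called after "Emit:" as name([rows], argument=value, ...), one row to a line, values as JSON. servo_tool: Moves the arm, as the interface text tells. Its arguments: {"type":"object","properties":{"rows":{"type":"array"},"grip":{"type":"number"},"squeeze":{"type":"number"}},"required":["rows"]}

```bash
ls; mkdir -p pics; python3 - <<'E'
from workcell import bot
import cv2,numpy as np
s=bot.observe()
for k,v in s.items(): print(k,np.round(v,3).tolist())
print(bot.grip_point_offset)
for n in ["scene","top","wrist"]:
    f=bot.grab_frame(n); cv2.imwrite(f"pics/{n}0.png",f["image"][:,:,::-1])
    print(n,np.round(f["K"],2).tolist(),np.round(f["dist"],4).tolist(),*[np.round(f[k],4).tolist() for k in ("R","t","mount") if k in f])
E
```

```text
pics
clock 0.0
qpos [-1.374, 0.522, -0.036, 1.6, 0.021, 1.021, -0.113]
qd [-0.001, 0.0, 0.0, 0.002, -0.0, -0.002, 0.002]
joint_efforts [0.001, -92.71, 1.981, -36.994, 0.018, 0.008, 0.0]
position [0.165, 0.603, 0.203]
tool_rot [-3.14, 0.0, 2.875]
force [-0.177, -0.69, 0.245]
moment [0.054, -0.029, -0.077]
grip_width 0.086
0.0187
scene [[438.83, 0.0, 282.09], [0.0, 438.83, 213.99], [0.0, 0.0, 1.0]] [0.0063, 0.0, 0.0, 0.0, 0.0] [[0.8749, 0.4843, -0.005], [0.2594, -0.4774, -0.8395], [-0.409, 0.7332, -0.5433]] [-0.4475, -0.1279, 1.3872]
top [[439.07, 0.0, 280.63], [0.0, 439.07, 206.0], [0.0, 0.0, 1.0]] [-0.1267, 0.0, 0.0, 0.0, 0.0] [[-0.008, -0.9999, 0.0105], [-0.9986, 0.0075, -0.0518], [0.0517, -0.0109, -0.9986]] [-0.1063, 0.5325, 1.2121]
wrist [[316.03, 0.0, 279.85], [0.0, 316.03, 204.76], [0.0, 0.0, 1.0]] [-0.0176, 0.0, 0.0, 0.0, 0.0] [[0.0006, -0.9464, -0.323, 0.0821], [1.0, 0.0009, -0.0007, -0.0013], [0.0009, -0.323, 0.9464, -0.1702], [0.0, 0.0, 0.0, 1.0]]
```

```bash
cat > h.py <<'E'
from workcell import bot
import cv2,numpy as np
from scipy.spatial.transform import Rotation as Ro
def save(f,name,crop=None,sc=1):
    im=f["image"][:,:,::-1]
    if crop: x0,y0,x1,y1=crop; im=im[y0:y1,x0:x1]
    im=cv2.resize(im,None,fx=sc,fy=sc,interpolation=cv2.INTER_CUBIC)
    cv2.imwrite(f"pics/{name}.png",im)
def ray(f,px,z):
    p=cv2.undistortPoints(np.array(px,float).reshape(-1,1,2),f["K"],f["dist"]).reshape(-1,2)
    d=np.c_[p,np.ones(len(p))]@f["R"]; c=-f["R"].T@f["t"]
    s=(z-c[2])/d[:,2]; return c+d*s[:,None]
def proj(f,X):
    return cv2.projectPoints(np.array(X,float).reshape(-1,3),cv2.Rodrigues(f["R"])[0],np.array(f["t"],float),f["K"],np.array(f["dist"]))[0].reshape(-1,2)
def pose():
    s=bot.observe(); return np.array(s["position"]),Ro.from_euler("xyz",s["tool_rot"]).as_matrix(),s
def wframe():
    p,R,s=pose(); f=bot.grab_frame("wrist"); M=f["mount"]
    Rc=R@M[:3,:3]; c=p+R@M[:3,3]
    f["R"]=Rc.T; f["t"]=-Rc.T@c; return f
# lane frame set later
E
python3 - <<'E'
from h import *
f=bot.grab_frame("top"); save(f,"topz",(70,140,420,260),2.2)
# lane board corner estimates
for z,l,p in [(0.006,"lane corners guess",[(398,165),(399,229),(132,168),(132,227)]),(0.076,"stand",[(254,196)]),(0.03,"bot",[(178,198),(215,198),(291,198),(331,198),(369,198)])]:
    print(l,np.round(ray(f,p,z),3).tolist())
E
```

```text
lane corners guess [[0.647, -0.448, 0.006], [0.464, -0.446, 0.006], [0.644, 0.314, 0.006], [0.476, 0.312, 0.006]]
stand [[0.556, -0.039, 0.076]]
bot [[0.555, 0.174, 0.03], [0.554, 0.071, 0.03], [0.553, -0.139, 0.03], [0.552, -0.25, 0.03], [0.551, -0.356, 0.03]]
```

```bash
python3 - <<'E'
from h import *
f=bot.grab_frame("top"); im=f["image"]
h=cv2.cvtColor(im,cv2.COLOR_RGB2HSV)
# print hsv at bottles and lines
for n,p in dict(blue=(178,212),or1=(210,215),or2=(218,212),pur=(291,185),gr=(331,212),teal=(369,182),line=(270,219),line2=(330,180)).items(): print(n,h[p[1],p[0]])
m=((h[...,0]>15)&(h[...,0]<30)&(h[...,1]>130)&(h[...,2]>60)).astype(np.uint8)
for lo,hi in [(176,184),(214,223)]:
    ys,xs=np.nonzero(m[lo:hi,145:395]); P=np.c_[xs+145,ys+lo]
    W=ray(f,P,0.006); 
    k=np.polyfit(W[:,1],W[:,0],1); print(len(P),k, W[:,1].min(),W[:,1].max(), k[1]+k[0]*-.06)
E
```

```text
blue [116 179  87]
or1 [ 10 194 122]
or2 [ 10 166  66]
pur [155 155  66]
gr [ 67 143  64]
teal [ 95 157  73]
line [ 21 153  65]
line2 [ 35 111  39]
293 [0.00977066 0.60785889] -0.4144240122871618 0.2607049253391384 0.6072726548087826
286 [0.00954865 0.49805377] -0.4149069784784721 0.2626102787855766 0.4974808548453169
```

```bash
cat >> h.py <<'E'
LO=np.array([0.5521,-0.0865]); LY=-0.0097
def lane(P):
    P=np.atleast_2d(P)[:,:2]-LO; c,s=np.cos(LY),np.sin(LY); return P@np.array([[c,-s],[s,c]])
def world(P):
    P=np.atleast_2d(P); c,s=np.cos(LY),np.sin(LY); return P@np.array([[c,s],[-s,c]])+LO
HUE=dict(blue=(108,125,90),orange=(3,14,110),purple=(140,170,70),green=(55,80,70),teal=(88,104,80))
def segs(f,z=0.031):
    h=cv2.cvtColor(f["image"],cv2.COLOR_RGB2HSV); out={}
    for n,(a,b,s) in HUE.items():
        m=((h[...,0]>=a)&(h[...,0]<=b)&(h[...,1]>=s)&(h[...,2]>20)).astype(np.uint8)
        m[:160]=0; m[240:]=0; m[:,:140]=0; m[:,400:]=0
        k,L,st,_=cv2.connectedComponentsWithStats(m)
        if k<2: continue
        i=1+st[1:,4].argmax(); ys,xs=np.nonzero(L==i)
        out[n]=(ray(f,np.c_[xs,ys],z),st[i].tolist())
    return out
E
python3 - <<'E'
from h import *
f=bot.grab_frame("top")
for n,(W,st) in segs(f,0.035).items():
    P=W[:,:2]; c=P.mean(0); u,s,v=np.linalg.svd(P-c,full_matrices=False); a=v[0]; a=a*np.sign(a[0])
    t=(P-c)@a; w=(P-c)@v[1]
    # ends; width at each end
    q=lambda m:np.ptp(w[m])
    lo,hi=np.percentile(t,[1,99]); 
    wl=q(t<lo+.03); wh=q(t>hi-.03)
    mid=c+a*(t.max()+t.min())/2
    print(n,st,"area",len(P),"c",c.round(4),"mid",mid.round(4),"len",round(np.ptp(t),4),"yaw axis vs x deg",round(np.degrees(np.arctan2(a[1],a[0])),1),"w near/far",wl.round(3),wh.round(3))
E
```

```text
blue [168, 173, 21, 51, 704] area 704 c [0.5422 0.1738] mid [0.555 0.174] len 0.1391 yaw axis vs x deg 0.9 w near/far 0.053 0.022
orange [203, 174, 22, 51, 737] area 737 c [0.5387 0.0711] mid [0.5518 0.0694] len 0.14 yaw axis vs x deg -7.8 w near/far 0.054 0.025
purple [282, 174, 18, 51, 693] area 693 c [ 0.5616 -0.1378] mid [ 0.5499 -0.1377] len 0.1381 yaw axis vs x deg -0.8 w near/far 0.025 0.047
green [320, 173, 23, 52, 705] area 705 c [ 0.5378 -0.2457] mid [ 0.5512 -0.2435] len 0.14 yaw axis vs x deg 9.5 w near/far 0.053 0.025
teal [359, 172, 21, 51, 720] area 720 c [ 0.5674 -0.3537] mid [ 0.5539 -0.3521] len 0.1404 yaw axis vs x deg -6.8 w near/far 0.023 0.055
```

```bash
cat >> h.py <<'E'
def tool_R(yaw_deg,tilt_deg):
    # yaw 0: tool x=-X, y=+Y, z=-Z ; tilt + points the tool back at robot
    return Ro.from_euler("z",yaw_deg,degrees=True).as_matrix()@np.array([[-1,0,0],[0,1,0],[0,0,-1.]])@Ro.from_euler("y",tilt_deg,degrees=True).as_matrix()
OFF=0.0187
def plan(wps,vmax=4.5,wmax=8.,start=None):
    """wps: list of (grasp point, R[, vmax,wmax]); prints rounded rows"""
    p,R,s=pose() if start is None else start
    print("now grasp",(p+R[:,2]*-OFF).round(4),"F",np.round(s["force"],1) if s else "")
    rows=[]
    for w in wps:
        g,Rt=np.array(w[0],float),w[1]; vm=w[2] if len(w)>2 else vmax; wm=w[3] if len(w)>3 else wmax
        pt=g+Rt[:,2]*OFF
        g0=p-R[:,2]*OFF; rv=Ro.from_matrix(R.T@Rt).as_rotvec()
        n=max(1,int(np.ceil(max(np.linalg.norm(pt-p)*100/vm,np.linalg.norm(g-g0)*100/vm,np.degrees(np.linalg.norm(rv))/wm))))
        R0=R.copy()
        for i in range(1,n+1):
            gi=g0+(g-g0)*i/n; Ri=R0@Ro.from_rotvec(rv*i/n).as_matrix(); pi=gi+Ri[:,2]*OFF
            d=np.round(R.T@(pi-p)*100,1)+0.; r=np.round(np.degrees(Ro.from_matrix(R.T@Ri).as_rotvec()),1)+0.
            rows.append(d.tolist()+r.tolist())
            p=p+R@d/100; R=R@Ro.from_rotvec(np.radians(r)).as_matrix()
        rows.append("|")
    k=0
    for r in rows:
        if r=="|": print("  -- waypoint"); continue
        print(r,end=",\n"); k+=1
        if k%5==0: print()
    return p,R,None
E
python3 - <<'E'
from h import *
plan([((0.45,0.30,0.24),tool_R(-8,0)),((0.60,0.175,0.16),tool_R(1,0)),((0.60,0.175,0.16),tool_R(1,44))])
E
```

```text
now grasp [0.1648 0.6028 0.2218] F [-0.2  0.4 -0.3]
[-3.5, -2.2, -0.2, 0.0, 0.0, -0.7],
[-3.6, -2.2, -0.2, 0.0, 0.0, -0.8],
[-3.5, -2.2, -0.1, 0.0, 0.0, -0.7],
[-3.4, -2.3, -0.2, 0.0, 0.0, -0.7],
[-3.5, -2.4, -0.2, 0.0, 0.0, -0.7],

[-3.4, -2.4, -0.2, 0.0, 0.0, -0.8],
[-3.3, -2.4, -0.2, 0.0, 0.0, -0.7],
[-3.4, -2.5, -0.1, 0.0, 0.0, -0.7],
[-3.3, -2.5, -0.2, 0.0, 0.0, -0.8],
[-3.3, -2.6, -0.2, 0.0, 0.0, -0.7],

  -- waypoint
[-3.3, -2.1, 1.6, 0.0, 0.0, -1.8],
[-3.3, -2.1, 1.6, 0.0, 0.0, -1.8],
[-3.1, -2.3, 1.6, 0.0, 0.0, -1.8],
[-3.1, -2.3, 1.6, 0.0, 0.0, -1.8],
[-3.1, -2.5, 1.6, 0.0, 0.0, -1.8],

  -- waypoint
[0.2, 0.0, 0.0, 0.0, 7.3, 0.0],
[0.3, 0.0, 0.0, 0.0, 7.4, 0.0],
[0.2, 0.0, 0.0, 0.0, 7.3, 0.0],
[0.3, 0.0, -0.1, 0.0, 7.3, 0.0],
[0.2, 0.0, 0.0, 0.0, 7.4, 0.0],

[0.3, 0.0, 0.0, 0.0, 7.3, 0.0],
  -- waypoint
```

Emit:
servo_tool([
  [[-3.5, -2.2, -0.2, 0, 0, -0.7], [-3.5, -2.2, -0.2, 0, 0, -0.7], [-3.5, -2.3, -0.2, 0, 0, -0.7], [-3.4, -2.3, -0.2, 0, 0, -0.7], [-3.4, -2.4, -0.2, 0, 0, -0.7]],
], grip=1)

```text
clock: 0.92
position: [0.3063, 0.4496, 0.2134]
tool_rot: [3.141, 0.0, 2.936]
force: [0.5, 0.4, -0.2]
grip_width: 0.0851
```

Emit:
servo_tool([
  [[-3.4, -2.4, -0.2, 0, 0, -0.7], [-3.4, -2.4, -0.2, 0, 0, -0.7], [-3.3, -2.5, -0.2, 0, 0, -0.7], [-3.3, -2.5, -0.2, 0, 0, -0.8], [-3.3, -2.6, -0.2, 0, 0, -0.7]],
])

```text
clock: 1.55
position: [0.4482, 0.2975, 0.2234]
tool_rot: [3.141, 0.0, 2.999]
force: [0.4, 0.7, -0.1]
grip_width: 0.0853
```

Emit:
servo_tool([
  [[-3.3, -2.1, 1.6, 0, 0, -1.8], [-3.3, -2.1, 1.6, 0, 0, -1.8], [-3.1, -2.3, 1.6, 0, 0, -1.8], [-3.1, -2.3, 1.6, 0, 0, -1.8], [-3.1, -2.5, 1.6, 0, 0, -1.8]],
])

```text
clock: 2.17
position: [0.5979, 0.1724, 0.1427]
tool_rot: [3.141, -0.0, -3.126]
force: [-0.5, 0.7, 0.3]
grip_width: 0.0853
```

Emit:
servo_tool([
  [[0.3, 0, 0, 0, 7.3, 0], [0.3, 0, 0, 0, 7.3, 0], [0.2, 0, 0, 0, 7.3, 0], [0.3, 0, 0, 0, 7.3, 0], [0.2, 0, 0, 0, 7.4, 0]],
])

```text
clock: 2.8
position: [0.5847, 0.1729, 0.1466]
tool_rot: [3.141, -0.642, -3.127]
force: [-0.3, 0.3, 1.2]
grip_width: 0.0855
```

Emit:
servo_tool([
  [[0.3, 0, 0, 0, 7.2, 0]],
])

```text
clock: 2.92
position: [0.5822, 0.1728, 0.1482]
tool_rot: [3.141, -0.768, -3.127]
force: [0.1, 0.7, 0.3]
grip_width: 0.0854
```

```bash
python3 - <<'E'
from h import *
p,R,s=pose(); print(np.round(s["qpos"],2))
f=wframe(); save(f,"w1")
plan([((0.60,0.175,0.075),tool_R(1,44)),((0.60,0.175,0.032),tool_R(1,44),2)])
E
```

```text
[-0.27  1.06 -0.01  0.93 -0.18  1.89  1.31]
now grasp [0.5942 0.1722 0.1584] F [ 2.1 -0.5 -4. ]
[-3.2, 0.1, 2.8, 0.0, -0.3, -0.1],
[-3.1, 0.2, 2.7, 0.1, -0.4, -0.1],
  -- waypoint
[-1.0, 0.0, 1.0, 0.0, 0.0, 0.0],
[-1.0, 0.0, 1.1, 0.0, 0.0, 0.0],
[-1.0, 0.0, 1.0, 0.0, 0.0, 0.0],

  -- waypoint
```

Emit:
servo_tool([
  [[-3.2, 0.2, 2.8, 0, 0, 0], [-3.1, 0.1, 2.7, 0, 0, 0], [-1.0, 0, 1.0, 0, 0, 0], [-1.0, 0, 1.0, 0, 0, 0], [-1.0, 0, 1.0, 0, 0, 0]],
])

```text
clock: 3.6
position: [0.591, 0.1762, 0.0228]
tool_rot: [3.141, -0.763, -3.127]
force: [-0.2, -0.3, -0.4]
grip_width: 0.0855
```

```bash
python3 - <<'E'
from h import *
p,R,s=pose(); print(np.round(s["qpos"],2),s["force"])
f=wframe(); save(f,"w2")
plan([((0.60,0.175,0.032),tool_R(1,44),2)])
E
```

```text
[-0.27  1.22 -0.02  0.91 -0.17  1.75  1.33] [-0.18080023 -0.32112771 -0.35305685]
now grasp [0.6031 0.1761 0.0343] F [ 0.1 -0.1 -2.6]
[0.1, -0.1, 0.4, 0.1, 0.2, -0.1],
  -- waypoint
```

Emit:
servo_tool([
  [[0, 0, 0.3, 0, 0, 0], [0, 0, 0, 0, 0, 0], [0, 0, 0, 0, 0, 0], [0, 0, 0, 0, 0, 0]],
], grip=-1, squeeze=70)

```text
clock: 4.15
position: [0.5887, 0.176, 0.0206]
tool_rot: [3.141, -0.764, -3.127]
force: [1.5, -0.1, 1.6]
grip_width: 0.0151
```

```bash
python3 - <<'E'
from h import *
p,R,s=pose(); print(s["grip_width"],s["force"])
f=wframe(); save(f,"w3")
c=world([[0,0.26]])[0]; print(c)
plan([((0.60,0.175,0.14),tool_R(1,40),2.5),((c[0],c[1],0.15),tool_R(0,0),4,7),((c[0],c[1],0.15),tool_R(0,-44),3,7)])
E
```

```text
0.015146512837275064 [ 1.49421795 -0.09974186  1.6059988 ]
[0.55462196 0.17348777]
now grasp [0.6016 0.1762 0.0341] F [ 2.9 -0.1  3. ]
[1.5, 0.0, -1.5, 0.0, -0.7, 0.0],
[1.4, 0.0, -1.5, 0.1, -0.8, -0.1],
[1.4, -0.1, -1.6, 0.0, -0.7, 0.0],
[1.4, 0.0, -1.5, 0.0, -0.8, 0.0],
[1.4, 0.0, -1.6, 0.0, -0.7, 0.0],

  -- waypoint
[0.5, 0.0, 0.3, -0.1, -6.7, 0.2],
[0.5, 0.0, 0.3, 0.0, -6.6, 0.1],
[0.5, -0.1, 0.2, -0.1, -6.7, 0.2],
[0.6, 0.0, 0.1, 0.0, -6.7, 0.1],
[0.5, 0.0, 0.0, -0.1, -6.7, 0.2],

[0.6, 0.0, -0.1, 0.0, -6.6, 0.1],
  -- waypoint
[-0.2, 0.0, 0.0, 0.0, -6.3, 0.0],
[-0.2, 0.0, 0.0, 0.0, -6.3, 0.0],
[-0.2, 0.0, 0.0, 0.0, -6.3, 0.0],
[-0.2, 0.0, -0.1, 0.0, -6.3, 0.0],

[-0.3, 0.0, 0.0, 0.0, -6.3, 0.0],
[-0.2, 0.0, 0.0, 0.0, -6.3, 0.0],
[-0.2, 0.0, 0.0, 0.0, -6.2, 0.0],
  -- waypoint
```

Emit:
servo_tool([
  [[0, 0, 0, 0, 0, 0]],
])

```text
clock: 4.32
position: [0.5887, 0.176, 0.0206]
tool_rot: [3.141, -0.764, -3.127]
force: [3.8, -0.3, 3.9]
grip_width: 0.0145
```

```bash
python3 - <<'E'
from h import *
f=wframe(); save(f,"w4",(200,180,360,340),3.5)
f=bot.grab_frame("scene"); save(f,"s4",(240,120,440,260),3.5)
E
python3 - <<'E'
from h import *
f=wframe(); p,R,s=pose(); print(s["grip_width"],s["force"])
for n,X in dict(mouthtop=(.625,.1752,.043),shoulder=(.57,.1743,.043),base_far_top=(.485,.174,.056),grasp=p-R[:,2]*OFF,tcp=p).items(): print(n,proj(f,X).round(0), np.round((f["R"]@np.array(X)+f["t"]),3))
E
```

```text
0.01467588358874769 [ 4.8587416  -1.22821929  5.28839923]
mouthtop [[281. 300.]] [0.    0.046 0.153]
shoulder [[280. 198.]] [ 0.    -0.004  0.176]
base_far_top [[282.  69.]] [ 0.001 -0.086  0.2  ]
grasp [[283. 258.]] [0.002 0.029 0.171]
tcp [[283. 243.]] [0.002 0.023 0.189]
```

Emit:
servo_tool([
  [[0.5, 0, -0.5, 0, 0, 0], [0.5, 0, -0.5, 0, 0, 0], [0.5, 0, -0.5, 0, 0, 0], [0, 0, 0, 0, 0, 0]],
])

```text
clock: 4.97
position: [0.5882, 0.1761, 0.0421]
tool_rot: [3.141, -0.763, -3.127]
force: [1.4, 0.7, -1.0]
grip_width: 0.0146
```

```bash
python3 - <<'E'
from h import *
f=wframe(); save(f,"w5")
f=bot.grab_frame("scene"); save(f,"s5",(240,120,440,260),3.5)
p,R,s=pose(); print(s["grip_width"],s["force"],s["moment"])
E
```

```text
0.014324598165021036 [ 1.3463698  -0.15795186 -0.97849344] [ 0.00739662 -1.13067631 -0.00225723]
```

Emit:
servo_tool([
  [[-0.5, 0, 0.5, 0, 0, 0], [-0.5, 0, 0.5, 0, 0, 0], [-0.5, 0, 0.5, 0, 0, 0], [0, 0, 0, 0, 0, 0]],
])

```text
clock: 5.58
position: [0.5878, 0.1759, 0.0196]
tool_rot: [-3.141, -0.766, -3.128]
force: [-1.0, 0.1, 0.9]
grip_width: 0.0146
```

Emit:
servo_tool([
  [[0, 0, 0, 0, 0, 0], [0, 0, 0.4, 0, 0, 0], [0, 0, 0.4, 0, 0, 0], [0, 0, 0.4, 0, 0, 0]],
], grip=0.2)

```text
clock: 6.08
position: [0.5797, 0.1759, 0.0113]
tool_rot: [-3.142, -0.765, -3.127]
force: [0.0, -0.8, 0.7]
grip_width: 0.0509
```

Emit:
servo_tool([
  [[0, 0, 0, 0, 0, 0], [0, 0, 0, 0, 0, 0], [0, 0, 0, 0, 0, 0], [0, 0, 0, 0, 0, 0]],
], grip=-1)

```text
clock: 6.58
position: [0.5801, 0.1758, 0.0116]
tool_rot: [-3.141, -0.764, -3.128]
force: [1.0, -0.6, 2.5]
grip_width: 0.0211
```

```bash
python3 - <<'E'
from h import *
f=wframe(); save(f,"w6",(200,180,360,340),3.5)
p,R,s=pose(); print(s["grip_width"],s["force"],s["moment"])
E
```

```text
0.020641451264855178 [ 0.8557234  -0.76200052  2.02240776] [-0.22486743 -0.49538535  0.21689616]
```

```bash
sed -i 's/^OFF=0.0187/OFF=0.030/' h.py; python3 - <<'E'
from h import *
c=world([[0,0.26]])[0]; print(c)
plan([((0.585,0.175,0.12),tool_R(1,36),2.5),((c[0],c[1],0.155),tool_R(0,0),4,6),((c[0],c[1],0.155),tool_R(0,-44),3,7)])
E
```

```text
[0.55462196 0.17348777]
now grasp [0.6009 0.1761 0.0333] F [ 0.9 -0.8  2. ]
[1.7, 0.0, -1.3, 0.0, -1.9, 0.0],
[1.6, 0.0, -1.3, 0.1, -2.0, -0.1],
[1.6, -0.1, -1.5, 0.0, -1.9, 0.0],
[1.6, 0.0, -1.4, 0.0, -2.0, -0.1],
  -- waypoint
[0.4, 0.0, -0.2, 0.0, -5.1, 0.1],

[0.3, 0.0, -0.2, -0.1, -5.2, 0.2],
[0.4, 0.0, -0.3, 0.0, -5.1, 0.1],
[0.3, -0.1, -0.3, -0.1, -5.2, 0.2],
[0.3, 0.0, -0.4, 0.0, -5.1, 0.1],
[0.2, 0.0, -0.4, 0.0, -5.1, 0.2],

[0.2, 0.0, -0.5, -0.1, -5.2, 0.1],
  -- waypoint
[-0.3, 0.0, 0.0, 0.0, -6.3, 0.0],
[-0.4, 0.0, 0.0, 0.0, -6.3, 0.0],
[-0.3, 0.0, 0.0, 0.0, -6.3, 0.0],
[-0.3, 0.0, -0.1, 0.0, -6.2, 0.0],

[-0.3, 0.0, 0.0, 0.0, -6.3, 0.0],
[-0.4, 0.0, 0.0, 0.0, -6.3, 0.0],
[-0.3, 0.0, 0.0, 0.0, -6.3, 0.0],
  -- waypoint
```

Emit:
servo_tool([
  [[1.7, 0, -1.3, 0, -2, 0], [1.6, 0, -1.4, 0, -2, 0], [1.6, 0, -1.4, 0, -2, 0], [1.6, 0, -1.4, 0, -2, 0]],
], squeeze=90)

```text
clock: 7.12
position: [0.5667, 0.1758, 0.096]
tool_rot: [3.141, -0.623, -3.127]
force: [-0.2, 0.2, -1.9]
grip_width: 0.0211
```

Emit:
servo_tool([
  [[0.4, 0, -0.2, 0, -5.1, 0.1], [0.3, 0, -0.2, 0, -5.1, 0.1], [0.4, 0, -0.3, 0, -5.1, 0.1], [0.3, -0.1, -0.3, 0, -5.1, 0.2], [0.3, 0, -0.4, 0, -5.2, 0.1]],
])

```text
clock: 7.75
position: [0.5573, 0.1747, 0.116]
tool_rot: [-3.138, -0.175, -3.138]
force: [0.7, 0.8, -3.9]
grip_width: 0.0201
```

```bash
python3 - <<'E'
from h import *
f=wframe(); save(f,"w7")
f=bot.grab_frame("scene"); save(f,"s7",(240,60,440,200),3.5)
p,R,s=pose(); print(s["grip_width"],s["force"],s["moment"],np.round(s["qpos"],2))
E
```

```text
0.01980562109693139 [ 0.67713269  0.3732896  -2.75194089] [ 0.0569706  -0.44115842  0.00819982] [-0.38  0.65  0.02  1.63 -0.08  1.03  1.26]
```

Emit:
servo_tool([
  [[0.2, 0, -0.4, 0, -5.1, 0.1], [0.2, 0, -0.4, 0, -5.2, 0.1], [-0.3, 0, 0, 0, -6.3, 0], [-0.4, 0, 0, 0, -6.3, 0], [-0.3, 0, 0, 0, -6.3, 0]],
])

```text
clock: 8.48
position: [0.5647, 0.1745, 0.1253]
tool_rot: [-3.137, 0.334, -3.14]
force: [1.0, 0.1, -3.6]
grip_width: 0.0204
```

Emit:
servo_tool([
  [[-0.3, 0, 0, 0, -6.3, 0], [-0.3, 0, 0, 0, -6.3, 0], [-0.4, 0, 0, 0, -6.3, 0], [-0.3, 0, 0, 0, -6.3, 0]],
])

```text
clock: 8.98
position: [0.5668, 0.1535, 0.1242]
tool_rot: [-3.074, 0.506, -3.138]
force: [0.3, -0.9, -2.0]
grip_width: 0.0202
```

```bash
python3 - <<'E'
from h import *
f=bot.grab_frame("scene"); save(f,"s8",(240,60,440,200),3.5)
p,R,s=pose(); print(s["grip_width"],s["force"],s["moment"],np.round(s["qpos"],2), p-R[:,2]*OFF, np.degrees(np.arctan2(R[0,2],-R[2,2])))
E
```

```text
0.020129468213091053 [ 0.24350083 -0.1548267  -4.36913191] [ 0.0714298   0.79952025 -0.02478509] [-0.83  0.46  0.35  2.21  1.08  0.18 -0.03] [0.55210493 0.1550577  0.15015023] 29.071332122913493
```

```bash
python3 - <<'E'
from h import *
c=world([[0,0.26]])[0]
plan([((c[0],c[1],0.155),tool_R(0,-44),3,4)])
E
```

```text
now grasp [0.5521 0.1551 0.1502] F [ 0.2 -0.2 -4.4]
[-0.3, 0.5, -0.1, -0.9, -3.7, 0.2],
[-0.3, 0.5, -0.1, -1.0, -3.8, 0.1],
[-0.3, 0.5, -0.1, -0.9, -3.7, 0.2],
[-0.4, 0.5, -0.1, -1.0, -3.7, 0.2],
  -- waypoint
```

Emit:
servo_tool([
  [[-0.3, 0.5, -0.1, -1, -3.7, 0.2], [-0.3, 0.5, -0.1, -1, -3.7, 0.2], [-0.3, 0.5, -0.1, -1, -3.7, 0.2]],
])

```text
clock: 9.4
position: [0.5711, 0.1528, 0.1274]
tool_rot: [-3.075, 0.604, -3.136]
force: [0.3, -0.2, -3.1]
grip_width: 0.0202
```

```bash
python3 - <<'E'
from h import *
p,R,s=pose(); print(np.round(s["qpos"],2), np.degrees(np.arctan2(R[0,2],-R[2,2])))
c=world([[0,0.26]])[0]
plan([((c[0],c[1],0.155),tool_R(0,-44),3,4)])
E
```

```text
[-0.84  0.46  0.32  2.28  1.81  0.24 -0.79] 34.631468831922994
now grasp [0.5541 0.1547 0.1521] F [ 0.3 -0.2 -3.1]
[-0.2, 0.7, -0.1, -1.2, -3.1, 0.2],
[-0.3, 0.7, -0.1, -1.2, -3.1, 0.2],
[-0.2, 0.7, -0.1, -1.2, -3.2, 0.2],
  -- waypoint
```

Emit:
servo_tool([
  [[-0.2, 0.7, -0.1, -1.2, -3.1, 0.2], [-0.2, 0.7, -0.1, -1.2, -3.1, 0.2], [-0.2, 0.7, -0.1, -1.2, -3.1, 0.2], [0, 0, 0, 0, 0, 0]],
])

```text
clock: 9.9
position: [0.5735, 0.173, 0.1318]
tool_rot: [-3.14, 0.763, 3.141]
force: [-0.0, -0.4, -3.8]
grip_width: 0.0199
```

```bash
python3 - <<'E'
from h import *
p,R,s=pose(); print(np.round(s["qpos"],2), np.degrees(np.arctan2(R[0,2],-R[2,2])),s["grip_width"])
c=world([[0,0.26]])[0]
f=bot.grab_frame("scene"); save(f,"s9",(240,60,440,200),3.5)
f=wframe(); save(f,"w9")
plan([((c[0],c[1],0.145),tool_R(0,-44),3,4)])
E
```

```text
[-0.65  0.48  0.    2.37  2.22  0.55 -1.23] 43.73068961384558 0.019931293851332795
now grasp [0.5532 0.1731 0.1541] F [ 0.2 -0.3 -4.3]
[0.5, 0.0, 0.8, -0.1, -0.3, -0.1],
  -- waypoint
```

Emit:
servo_tool([
  [[0.7, 0, 0.7, 0, 0, 0], [0.7, 0, 0.7, 0, 0, 0], [0.5, 0, 0.5, 0, 0, 0], [0.1, 0, 0.1, 0, 0, 0]],
])

```text
clock: 10.5
position: [0.5725, 0.1737, 0.1034]
tool_rot: [3.141, 0.763, 3.141]
force: [0.1, -0.5, -2.0]
grip_width: 0.0201
```

Emit:
servo_tool([
  [[0.1, 0, 0.1, 0, 0, 0], [0.1, 0, 0.1, 0, 0, 0]],
])

```text
clock: 10.75
position: [0.5735, 0.1739, 0.1024]
tool_rot: [3.139, 0.767, 3.139]
force: [-2.6, -1.9, 14.8]
grip_width: 0.0199
```

Emit:
servo_tool([
  [[-0.1, 0, -0.1, 0, 0, 0], [0, 0, 0, 0, 0, 0], [0, 0, 0, 0, 0, 0]],
], grip=0.4)

```text
clock: 11.12
position: [0.5728, 0.1741, 0.1031]
tool_rot: [3.139, 0.765, 3.14]
force: [-0.3, -0.4, 0.1]
grip_width: 0.0597
```

Emit:
servo_tool([
  [[0, 0, -2, 0, 0, 0], [0, 0, -3, 0, 0, 0], [0, 0, -4, 0, 0, 0]],
])

```text
clock: 11.5
position: [0.5317, 0.1778, 0.1391]
tool_rot: [3.141, 0.762, -3.136]
force: [0.2, -0.9, -0.6]
grip_width: 0.06
```

```bash
python3 - <<'E'
from h import *
f=bot.grab_frame("scene"); save(f,"s10",(240,60,440,200),3.5)
f=wframe(); save(f,"w10")
p,R,s=pose(); print(np.round(s["qpos"],2))
f=bot.grab_frame("top"); save(f,"t10",(70,140,420,260),2.2)
E
```

```text
[-0.4   0.44 -0.39  2.43  2.04  0.71 -1.07]
```

```bash
python3 - <<'E'
from h import *
f=bot.grab_frame("top")
for n,(W,st) in segs(f,0.035).items():
    P=W[:,:2]; c=P.mean(0); u,s,v=np.linalg.svd(P-c,full_matrices=False); a=v[0]; a=a*np.sign(a[0]); t=(P-c)@a
    print(n,(c+a*(t.max()+t.min())/2).round(4),round(np.ptp(t),3),round(np.degrees(np.arctan2(a[1],a[0])),1))
plan([((0.5,0.14,0.27),tool_R(0,-30),4,7),((0.58,0.08,0.25),tool_R(-4,0),4,6)])
E
```

```text
blue [0.5506 0.1765] 0.068 83.7
orange [0.5519 0.0693] 0.14 -7.9
purple [ 0.5499 -0.1377] 0.138 -0.7
green [ 0.5512 -0.2434] 0.14 9.5
teal [ 0.5541 -0.3521] 0.141 -6.8
now grasp [0.5116 0.1752 0.1586] F [-0.1 -0.1 -1.3]
[-2.0, -1.2, -3.0, 0.0, 4.5, 0.0],
[-1.8, -1.1, -3.1, 0.0, 4.5, 0.1],
[-1.6, -1.2, -3.3, 0.1, 4.5, 0.0],
  -- waypoint
[-0.7, -1.0, 0.9, 0.2, 5.0, 0.6],
[-0.8, -1.0, 0.9, 0.1, 5.0, 0.7],

[-0.9, -1.0, 0.8, 0.2, 5.0, 0.6],
[-1.0, -1.0, 0.6, 0.2, 5.0, 0.7],
[-1.0, -0.9, 0.6, 0.1, 5.0, 0.6],
[-1.1, -0.9, 0.4, 0.2, 5.0, 0.7],
  -- waypoint
```

Emit:
servo_tool([
  [[-2, -1.2, -3, 0, 4.5, 0], [-1.8, -1.2, -3.1, 0, 4.5, 0], [-1.6, -1.2, -3.3, 0, 4.5, 0]],
], grip=1)

```text
clock: 12.08
position: [0.5212, 0.1401, 0.198]
tool_rot: [-3.089, 0.61, -3.132]
force: [0.3, -0.9, -0.2]
grip_width: 0.0853
```

Emit:
servo_tool([
  [[-0.7, -1, 0.9, 0.2, 5, 0.6], [-0.8, -1, 0.9, 0.1, 5, 0.7], [-0.9, -1, 0.8, 0.2, 5, 0.6], [-1, -1, 0.6, 0.2, 5, 0.7], [-1, -0.9, 0.6, 0.1, 5, 0.6]],
])

```text
clock: 12.7
position: [0.5715, 0.0898, 0.1854]
tool_rot: [-3.096, 0.215, 3.074]
force: [-0.6, -0.0, -0.2]
grip_width: 0.0855
```

```bash
python3 - <<'E'
from h import *
p,R,s=pose(); print(np.round(s["qpos"],2),s["tool_rot"])
plan([((0.59,0.065,0.18),tool_R(-8,0),4,6),((.597,.063,.10),tool_R(-8,44),4,7),((.597,.063,.032),tool_R(-8,44),3)])
E
```

```text
[-0.05  0.39 -0.38  1.92  0.42  0.73  0.82] [-3.09621874  0.21519646  3.07386788]
now grasp [0.5652 0.0916 0.2147] F [-0.6 -0.  -0.2]
[-0.4, -0.7, 1.3, -0.7, 4.1, 1.3],
[-0.5, -0.8, 1.3, -0.7, 4.2, 1.2],
[-0.6, -0.7, 1.3, -0.7, 4.1, 1.3],
  -- waypoint
[0.2, 0.0, 1.1, 0.0, 6.3, 0.0],
[0.1, 0.0, 1.1, 0.0, 6.3, 0.0],

[0.0, 0.0, 1.1, 0.0, 6.3, 0.0],
[-0.2, 0.0, 1.0, 0.0, 6.3, 0.0],
[-0.2, -0.1, 1.0, 0.0, 6.2, 0.0],
[-0.4, 0.0, 0.9, 0.0, 6.3, 0.0],
[-0.4, 0.0, 0.8, 0.0, 6.3, 0.0],

  -- waypoint
[-1.6, 0.0, 1.6, 0.0, 0.0, 0.0],
[-1.6, 0.0, 1.7, 0.0, 0.0, 0.0],
[-1.5, 0.0, 1.6, 0.0, 0.0, 0.0],
  -- waypoint
```

Back on the normal branch. On to orange.

Emit:
servo_tool([
  [[-0.4, -0.7, 1.3, -0.7, 4.1, 1.3], [-0.5, -0.8, 1.3, -0.7, 4.1, 1.3], [-0.6, -0.7, 1.3, -0.7, 4.1, 1.3], [0.2, 0, 1.1, 0, 6.3, 0], [0.1, 0, 1.1, 0, 6.3, 0]],
])

```text
clock: 13.32
position: [0.5851, 0.0653, 0.1266]
tool_rot: [-3.137, -0.218, 3.0]
force: [-0.4, 0.5, 0.6]
grip_width: 0.0849
```

Emit:
servo_tool([
  [[0, 0, 1.1, 0, 6.3, 0], [-0.2, 0, 1, 0, 6.3, 0], [-0.2, 0, 1, 0, 6.3, 0], [-0.4, 0, 0.9, 0, 6.3, 0], [-0.4, 0, 0.8, 0, 6.3, 0]],
])

```text
clock: 13.95
position: [0.5756, 0.0673, 0.0765]
tool_rot: [-3.13, -0.768, 2.996]
force: [0.6, -0.2, 0.4]
grip_width: 0.0852
```

```bash
python3 - <<'E'
from h import *
p,R,s=pose(); print(np.round(s["qpos"],2),s["tool_rot"])
f=wframe(); save(f,"w11")
plan([((.597,.063,.032),tool_R(-8,44),3)])
E
```

```text
[ 0.06  1.11 -0.39  1.05  0.08  1.75  1.15] [-3.13009315 -0.76809384  2.99577819]
now grasp [0.5948 0.0641 0.0943] F [ 1.8 -0.1 -4.4]
[-1.5, 0.0, 1.4, -0.2, -0.2, -0.1],
[-1.5, 0.0, 1.5, -0.1, -0.2, -0.1],
[-1.6, 0.0, 1.4, -0.2, -0.2, -0.1],
  -- waypoint
```

Emit:
servo_tool([
  [[-1.5, 0, 1.4, 0, 0, 0], [-1.5, 0, 1.5, 0, 0, 0], [-1.6, 0, 1.5, 0, 0, 0], [0, 0, 0, 0, 0, 0]],
], grip=0.3)

```text
clock: 14.5
position: [0.5772, 0.0675, 0.0134]
tool_rot: [-3.141, -0.768, 3.002]
force: [-0.3, -1.1, 1.4]
grip_width: 0.0558
```

Emit:
servo_tool([
  [[0, 0, 0, 0, 0, 0], [0, 0, 0, 0, 0, 0], [0, 0, 0, 0, 0, 0], [0, 0, 0, 0, 0, 0]],
], grip=-1, squeeze=90)

```text
clock: 15.0
position: [0.5786, 0.0677, 0.0156]
tool_rot: [3.14, -0.765, 3.003]
force: [4.6, 0.3, 4.4]
grip_width: 0.0189
```

```bash
python3 - <<'E'
from h import *
p,R,s=pose(); print(s["grip_width"],s["force"])
f=wframe(); save(f,"w12",(200,180,360,340),3.5)
c=world([[0,0.156]])[0]
a=plan([((.585,.066,.12),tool_R(-8,36),2.5),((c[0],c[1],0.155),tool_R(-4,0),4,6),((c[0],c[1],0.155),tool_R(0,-44),3,7)])
E
```

```text
0.01894564591537359 [4.62243413 0.2697403  4.4466224 ]
now grasp [0.5991 0.0648 0.0371] F [ 4.8 -1.3  5.3]
[1.6, 0.0, -1.3, 0.0, -2.0, 0.0],
[1.5, 0.0, -1.3, 0.0, -1.9, 0.0],
[1.5, -0.1, -1.3, 0.0, -2.0, 0.0],
[1.5, 0.0, -1.4, 0.0, -2.0, 0.0],
  -- waypoint
[0.4, 0.0, -0.2, 0.2, -5.1, -0.5],

[0.4, 0.0, -0.2, 0.2, -5.2, -0.6],
[0.3, 0.0, -0.2, 0.2, -5.1, -0.5],
[0.3, 0.0, -0.4, 0.1, -5.1, -0.6],
[0.3, 0.0, -0.4, 0.2, -5.2, -0.5],
[0.3, 0.0, -0.4, 0.2, -5.1, -0.6],

[0.2, 0.0, -0.5, 0.2, -5.1, -0.5],
  -- waypoint
[-0.3, 0.0, 0.0, -0.2, -6.3, -0.5],
[-0.4, 0.0, 0.0, -0.2, -6.3, -0.6],
[-0.3, 0.0, 0.0, -0.3, -6.3, -0.5],
[-0.3, 0.0, -0.1, -0.2, -6.3, -0.6],

[-0.3, 0.1, 0.0, -0.2, -6.2, -0.5],
[-0.3, 0.0, 0.0, -0.2, -6.3, -0.6],
[-0.4, 0.0, 0.0, -0.3, -6.3, -0.5],
  -- waypoint
```

Emit:
servo_tool([
  [[0, 0, 0, 0, 0, 0], [0, 0, 0.3, 0, 0, 0], [0, 0, 0.3, 0, 0, 0]],
], grip=-0.1)

```text
clock: 15.42
position: [0.5734, 0.0684, 0.0103]
tool_rot: [3.14, -0.767, 3.004]
force: [-0.9, -0.3, 1.1]
grip_width: 0.0382
```

Emit:
servo_tool([
  [[0, 0, 0, 0, 0, 0], [0, 0, 0, 0, 0, 0], [0, 0, 0, 0, 0, 0], [0, 0, 0, 0, 0, 0]],
], grip=-1)

```text
clock: 15.92
position: [0.5737, 0.0683, 0.0107]
tool_rot: [3.141, -0.767, 3.003]
force: [-1.9, -1.0, -0.1]
grip_width: 0.0203
```

Emit:
servo_tool([
  [[1.6, 0, -1.3, 0, -2, 0], [1.6, 0, -1.4, 0, -2, 0], [1.6, 0, -1.4, 0, -2, 0], [1.6, 0, -1.4, 0, -2, 0], [0.4, 0, -0.2, 0.2, -5.1, -0.5]],
])

```text
clock: 16.55
position: [0.5604, 0.0703, 0.0985]
tool_rot: [3.138, -0.534, 3.013]
force: [0.4, -0.5, -3.6]
grip_width: 0.0207
```

Emit:
servo_tool([
  [[0.4, 0, -0.2, 0.2, -5.1, -0.5], [0.3, 0, -0.2, 0.2, -5.1, -0.5], [0.3, 0, -0.4, 0.2, -5.1, -0.6], [0.3, 0, -0.4, 0.2, -5.1, -0.5], [0.3, 0, -0.4, 0.2, -5.1, -0.6]],
])

```text
clock: 17.18
position: [0.5501, 0.0714, 0.1193]
tool_rot: [3.141, -0.089, 3.062]
force: [0.5, -0.0, -3.4]
grip_width: 0.0204
```

```bash
python3 - <<'E'
from h import *
p,R,s=pose(); print(s["grip_width"],s["force"],np.round(s["qpos"],2))
c=world([[0,0.156]])[0]
a=plan([((c[0],c[1],0.155),tool_R(-4,-20),3,6),((c[0],c[1],0.155),tool_R(0,-44),3,4)])
f=wframe(); save(f,"w13")
E
```

```text
0.020411262821604426 [ 0.45045985 -0.02360217 -3.3717959 ] [ 0.08  0.59 -0.43  1.77  0.25  0.93  1.04]
now grasp [0.5528 0.0712 0.1492] F [ 0.5 -0.  -3.4]
[-0.3, 0.0, -0.1, 0.0, -5.0, -0.1],
[-0.3, -0.1, -0.2, 0.0, -5.0, -0.1],
[-0.2, 0.0, -0.1, 0.0, -5.1, -0.1],
[-0.3, 0.0, -0.1, 0.0, -5.0, -0.1],
[-0.4, -0.1, -0.1, 0.0, -5.0, -0.2],

  -- waypoint
[-0.2, 0.0, 0.0, -0.3, -3.4, -0.5],
[-0.1, 0.0, 0.0, -0.3, -3.5, -0.5],
[-0.2, 0.1, 0.0, -0.3, -3.4, -0.4],
[-0.2, 0.0, 0.0, -0.3, -3.4, -0.5],
[-0.2, 0.0, 0.0, -0.3, -3.4, -0.5],

[-0.2, 0.0, -0.1, -0.3, -3.5, -0.5],
[-0.1, 0.1, 0.0, -0.4, -3.4, -0.5],
  -- waypoint
```

Emit:
servo_tool([
  [[-0.3, 0, -0.1, 0, -5, -0.1], [-0.3, -0.1, -0.1, 0, -5, -0.1], [-0.3, 0, -0.1, 0, -5, -0.1], [-0.3, 0, -0.1, 0, -5, -0.1], [-0.3, 0, -0.1, 0, -5, -0.1]],
])

```text
clock: 17.85
position: [0.5645, 0.069, 0.1252]
tool_rot: [3.142, 0.346, 3.07]
force: [0.4, 0.1, -3.8]
grip_width: 0.0204
```

Emit:
servo_tool([
  [[-0.2, 0, 0, -0.3, -3.4, -0.5], [-0.2, 0, 0, -0.3, -3.4, -0.5], [-0.2, 0.1, 0, -0.3, -3.4, -0.5], [-0.2, 0, 0, -0.3, -3.4, -0.5], [-0.2, 0, 0, -0.3, -3.4, -0.5]],
])

```text
clock: 18.48
position: [0.5711, 0.0607, 0.1271]
tool_rot: [-3.118, 0.544, 3.105]
force: [-0.3, 0.3, -2.8]
grip_width: 0.0204
```

```bash
python3 - <<'E'
from h import *
p,R,s=pose(); print(s["grip_width"],s["force"],np.round(s["qpos"],2))
c=world([[0,0.156]])[0]
a=plan([((c[0],c[1],0.155),tool_R(0,-44),3,4)])
E
```

```text
0.020404484452737903 [-0.2642931   0.25589535 -2.8139565 ] [-0.36  0.4   0.02  2.29  1.8   0.21 -0.57]
now grasp [0.5556 0.062  0.1528] F [-0.3  0.3 -2.8]
[-0.1, 0.2, -0.1, -0.7, -3.2, -0.4],
[-0.2, 0.2, -0.1, -0.6, -3.2, -0.4],
[-0.2, 0.3, 0.0, -0.7, -3.2, -0.4],
[-0.1, 0.2, -0.1, -0.6, -3.2, -0.3],
  -- waypoint
```

Emit:
servo_tool([
  [[-0.2, 0.2, -0.1, -0.7, -3.2, -0.4], [-0.2, 0.2, -0.1, -0.7, -3.2, -0.4], [-0.2, 0.3, 0, -0.7, -3.2, -0.4], [-0.1, 0.2, -0.1, -0.6, -3.2, -0.3], [0, 0, 0, 0, 0, 0]],
])

```text
clock: 19.1
position: [0.5752, 0.069, 0.1328]
tool_rot: [3.137, 0.765, 3.137]
force: [0.4, -0.3, -3.5]
grip_width: 0.0202
```

```bash
python3 - <<'E'
from h import *
p,R,s=pose(); print(s["grip_width"],s["force"],np.round(s["qpos"],2))
f=bot.grab_frame("scene"); save(f,"s13",(220,80,420,220),3.5)
c=world([[0,0.156]])[0]; print(c)
a=plan([((c[0],c[1],0.131),tool_R(0,-44),1,4)])
E
```

```text
0.020198526785869083 [ 0.39071945 -0.34203589 -3.45871306] [ 0.03  0.48 -0.5   2.43  2.34  0.65 -1.04]
[0.55361318 0.06949266]
now grasp [0.5541 0.0685 0.1543] F [-0.6 -0.6 -3. ]
[0.5, 0.0, 0.6, 0.0, -0.1, -0.1],
[0.6, 0.1, 0.5, 0.0, -0.1, 0.0],
[0.5, 0.0, 0.5, 0.0, -0.1, -0.1],
  -- waypoint
```

Emit:
servo_tool([
  [[0.5, 0, 0.6, 0, 0, 0], [0.6, 0.1, 0.5, 0, 0, 0], [0.5, 0, 0.5, 0, 0, 0], [0.2, 0, 0.2, 0, 0, 0], [0.1, 0, 0.1, 0, 0, 0]],
])

```text
clock: 19.77
position: [0.5743, 0.0703, 0.1061]
tool_rot: [3.14, 0.764, 3.14]
force: [-0.2, -0.4, -2.5]
grip_width: 0.0206
```

Emit:
servo_tool([
  [[0.1, 0, 0.1, 0, 0, 0], [0.1, 0, 0.1, 0, 0, 0]],
])

```text
clock: 20.02
position: [0.5743, 0.0706, 0.1037]
tool_rot: [3.139, 0.766, 3.141]
force: [0.7, -0.5, -2.9]
grip_width: 0.0207
```

Emit:
servo_tool([
  [[0.1, 0, 0.1, 0, 0, 0], [0.1, 0, 0.1, 0, 0, 0]],
])

```text
clock: 20.27
position: [0.5742, 0.0705, 0.1007]
tool_rot: [3.139, 0.765, 3.14]
force: [0.2, -0.1, -3.1]
grip_width: 0.0203
```

Emit:
servo_tool([
  [[0.1, 0, 0.1, 0, 0, 0], [0.1, 0, 0.1, 0, 0, 0]],
])

```text
clock: 20.52
position: [0.5743, 0.0704, 0.0981]
tool_rot: [3.139, 0.766, 3.14]
force: [-2.0, -1.4, 12.5]
grip_width: 0.0205
```

Emit:
servo_tool([
  [[-0.1, 0, -0.1, 0, 0, 0], [0, 0, 0, 0, 0, 0], [0, 0, 0, 0, 0, 0]],
], grip=0.4)

```text
clock: 20.9
position: [0.5742, 0.0705, 0.0995]
tool_rot: [3.139, 0.766, 3.14]
force: [-0.5, -1.0, -1.2]
grip_width: 0.0599
```

Emit:
servo_tool([
  [[0, 0, -2, 0, 0, 0], [0, 0, -3, 0, 0, 0], [-1.5, 0, -3, 0, 2, 0], [-2, 0, -3, 0, 4, 0]],
])

```text
clock: 21.4
position: [0.5477, 0.0855, 0.1706]
tool_rot: [-3.141, 0.645, -3.125]
force: [0.6, -0.5, -0.2]
grip_width: 0.0596
```

```bash
python3 - <<'E'
from h import *
f=bot.grab_frame("top"); save(f,"t14",(70,140,420,260),2.2)
p,R,s=pose(); print(np.round(s["qpos"],2))
for n,(W,st) in segs(f,0.035).items():
    P=W[:,:2]; c=P.mean(0); u,s,v=np.linalg.svd(P-c,full_matrices=False); a=v[0]; a=a*np.sign(a[0]); t=(P-c)@a
    print(n,(c+a*(t.max()+t.min())/2).round(4),round(np.ptp(t),3),round(np.degrees(np.arctan2(a[1],a[0])),1))
f=bot.grab_frame("scene"); save(f,"s14",(160,80,420,300),3)
plan([((0.5,0.03,0.27),tool_R(0,-20),4,7),((0.56,-.1,0.25),tool_R(4,0),4,6)])
E
```

```text
[ 0.68  0.67 -1.44  2.33  1.69  0.94 -0.27]
blue [0.5533 0.1756] 0.067 -73.6
orange [0.5526 0.07  ] 0.063 78.4
purple [ 0.5499 -0.1377] 0.138 -0.8
green [ 0.5508 -0.2435] 0.139 9.5
teal [ 0.5541 -0.352 ] 0.141 -6.7
now grasp [0.5327 0.085  0.2004] F [ 0.8 -0.6  0.6]
[-0.2, -1.8, -2.5, 0.1, 5.8, 0.3],
[0.0, -1.9, -2.6, 0.0, 5.9, 0.2],
[0.3, -1.8, -2.6, 0.1, 5.8, 0.3],
  -- waypoint
[-1.0, -3.2, 1.0, -0.2, 5.0, -1.0],
[-1.0, -3.3, 0.8, -0.2, 5.0, -1.0],

[-1.0, -3.3, 0.8, -0.1, 5.0, -0.9],
[-1.0, -3.3, 0.6, -0.2, 5.0, -1.0],
  -- waypoint
```

Emit:
servo_tool([
  [[-0.2, -1.8, -2.5, 0, 5.8, 0.3], [0, -1.8, -2.5, 0, 5.8, 0.3], [0.2, -1.8, -2.5, 0, 5.8, 0.3], [-1, -3.2, 1, 0, 5, -1], [-1, -3.3, 0.8, 0, 5, -1]],
], grip=1)

```text
clock: 22.12
position: [0.5399, -0.0335, 0.2177]
tool_rot: [-3.12, 0.203, -3.104]
force: [0.1, -0.2, 0.2]
grip_width: 0.0851
```

```bash
python3 - <<'E'
from h import *
p,R,s=pose(); print(np.round(s["qpos"],2))
plan([((0.56,-.17,0.23),tool_R(4,0),4,6),((.5955,-.236,.15),tool_R(9.5,30),4,6),((.5955,-.236,.09),tool_R(9.5,44),4,6)])
E
```

```text
[ 0.93  0.62 -1.4   1.95  0.84  1.04  0.8 ]
now grasp [ 0.5338 -0.0331  0.2471] F [ 0.1 -0.2  0.2]
[-0.3, -3.4, 0.6, -0.4, 2.9, -0.5],
[-0.3, -3.4, 0.5, -0.3, 2.9, -0.5],
[-0.2, -3.5, 0.6, -0.4, 2.9, -0.5],
[-0.3, -3.4, 0.4, -0.3, 2.9, -0.5],
  -- waypoint
[-0.3, -1.2, 1.3, 0.2, 5.0, -0.9],

[-0.3, -1.1, 1.3, 0.3, 5.0, -0.9],
[-0.4, -1.2, 1.2, 0.2, 5.0, -0.9],
[-0.6, -1.1, 1.2, 0.2, 5.0, -0.9],
[-0.6, -1.2, 1.1, 0.3, 5.0, -0.8],
[-0.7, -1.2, 1.0, 0.2, 5.0, -0.9],

  -- waypoint
[-0.7, 0.0, 1.7, 0.0, 4.7, 0.0],
[-0.9, 0.0, 1.7, 0.0, 4.6, 0.0],
[-1.0, 0.0, 1.5, 0.0, 4.7, 0.0],
  -- waypoint
```

Emit:
servo_tool([
  [[-0.3, -3.4, 0.6, -0.4, 2.9, -0.5], [-0.3, -3.4, 0.5, -0.4, 2.9, -0.5], [-0.2, -3.5, 0.5, -0.4, 2.9, -0.5], [-0.3, -3.4, 0.5, -0.3, 2.9, -0.5], [-0.3, -1.2, 1.3, 0.2, 5, -0.9]],
])

```text
clock: 22.75
position: [0.5632, -0.183, 0.1859]
tool_rot: [-3.141, -0.088, -3.058]
force: [-0.6, 0.3, 1.1]
grip_width: 0.0855
```

Emit:
servo_tool([
  [[-0.3, -1.2, 1.3, 0.2, 5, -0.9], [-0.4, -1.2, 1.2, 0.2, 5, -0.9], [-0.6, -1.1, 1.2, 0.2, 5, -0.9], [-0.6, -1.2, 1.1, 0.2, 5, -0.9], [-0.7, -1.2, 1, 0.2, 5, -0.9]],
])

```text
clock: 23.38
position: [0.5811, -0.2376, 0.1226]
tool_rot: [3.135, -0.525, -2.971]
force: [0.1, -0.1, -0.3]
grip_width: 0.0852
```

```bash
python3 - <<'E'
from h import *
p,R,s=pose(); print(np.round(s["qpos"],2))
f=wframe(); save(f,"w15")
plan([((.5955,-.236,.09),tool_R(9.5,44),4,6),((.5955,-.236,.029),tool_R(9.5,44),3,6)])
E
```

```text
[ 0.65  1.11 -1.04  1.15  0.84  1.86  1.45]
now grasp [ 0.5959 -0.2356  0.1456] F [ 3.4 -0.1 -3.8]
[-0.7, 0.0, 1.6, 0.1, 4.5, 0.1],
[-0.8, -0.1, 1.5, 0.1, 4.5, 0.1],
[-0.9, 0.0, 1.4, 0.1, 4.5, 0.2],
  -- waypoint
[-1.4, 0.0, 1.5, 0.0, 0.0, 0.0],
[-1.4, 0.0, 1.5, 0.0, 0.0, 0.0],

[-1.5, 0.0, 1.4, 0.0, 0.0, 0.0],
  -- waypoint
```

Emit:
servo_tool([
  [[-1, 0, 2, 0, 2, 0], [-0.7, 0, 1.6, 0, 4.5, 0], [-0.8, 0, 1.5, 0, 4.5, 0], [0, 0, 0, 0, 0, 0]],
], grip=0.3)

```text
clock: 23.92
position: [0.5744, -0.2367, 0.0646]
tool_rot: [3.133, -0.716, -2.968]
force: [0.9, 0.5, 1.1]
grip_width: 0.0552
```

```bash
python3 - <<'E'
from h import *
p,R,s=pose(); print(np.round(s["qpos"],2))
plan([((.5955,-.236,.029),tool_R(9.5,44),2.5,6)])
E
```

```text
[ 0.5   1.21 -0.8   1.01  0.77  1.92  1.53]
now grasp [ 0.5938 -0.2336  0.0872] F [0.9 0.5 1.1]
[-1.3, -0.1, 1.4, 0.1, 1.0, 0.1],
[-1.2, -0.1, 1.4, 0.0, 1.0, 0.1],
[-1.3, -0.1, 1.4, 0.1, 0.9, 0.1],
  -- waypoint
```

Emit:
servo_tool([
  [[-1.3, -0.1, 1.4, 0, 1, 0], [-1.3, -0.1, 1.4, 0, 1, 0], [-1.3, -0.1, 1.4, 0, 1, 0], [0, 0, 0, 0, 0, 0]],
])

```text
clock: 24.42
position: [0.5756, -0.2397, 0.0073]
tool_rot: [3.129, -0.768, -2.967]
force: [-0.3, 0.0, 0.3]
grip_width: 0.0556
```

```bash
python3 - <<'E'
from h import *
p,R,s=pose(); print(np.round(s["qpos"],2))
f=wframe(); save(f,"w16")
plan([((.5955,-.236,.029),tool_R(9.5,44),2.5,6)])
E
```

```text
[ 0.46  1.31 -0.76  0.93  0.79  1.92  1.55]
now grasp [ 0.5967 -0.2365  0.0303] F [-0.2 -0.2  0.1]
[0.0, 0.1, 0.2, 0.3, 0.1, 0.3],
  -- waypoint
```

Emit:
servo_tool([
  [[0, 0, 0, 0, 0, 0], [0, 0, 0, 0, 0, 0], [0, 0, 0, 0, 0, 0], [0, 0, 0, 0, 0, 0]],
], grip=-1, squeeze=90)

```text
clock: 24.98
position: [0.577, -0.2401, 0.0102]
tool_rot: [3.132, -0.764, -2.969]
force: [4.6, 0.0, 5.4]
grip_width: 0.0204
```

```bash
python3 - <<'E'
from h import *
p,R,s=pose(); print(np.round(s["qpos"],2),s["grip_width"],s["force"])
c=world([[0,-0.157]])[0];print(c)
plan([((.585,-.24,.12),tool_R(9.5,36),2.5),((c[0],c[1],0.155),tool_R(4,0),4,6)])
E
```

```text
[ 0.46  1.3  -0.77  0.93  0.79  1.92  1.55] 0.020405414248555142 [4.55585442 0.00703363 5.39517205]
[ 0.55057712 -0.24349261]
now grasp [ 0.5975 -0.2368  0.0318] F [4.6 0.  5.4]
[1.7, 0.0, -1.4, 0.1, -1.9, 0.1],
[1.6, 0.0, -1.4, 0.1, -2.0, 0.0],
[1.5, -0.1, -1.5, 0.0, -1.9, 0.1],
[1.5, 0.0, -1.5, 0.1, -2.0, 0.1],
  -- waypoint
[0.4, 0.0, -0.1, -0.2, -5.1, 0.8],

[0.4, 0.1, -0.2, -0.3, -5.2, 0.7],
[0.4, 0.0, -0.3, -0.2, -5.1, 0.8],
[0.4, 0.0, -0.3, -0.3, -5.1, 0.7],
[0.4, 0.0, -0.4, -0.2, -5.2, 0.8],
[0.3, 0.0, -0.4, -0.3, -5.1, 0.7],

[0.2, 0.1, -0.5, -0.2, -5.2, 0.8],
  -- waypoint
```

Emit:
servo_tool([
  [[1.7, 0, -1.4, 0, -2, 0], [1.6, 0, -1.4, 0, -2, 0], [1.5, 0, -1.5, 0, -2, 0], [1.5, 0, -1.5, 0, -2, 0], [0.4, 0, -0.1, -0.2, -5.1, 0.8]],
])

```text
clock: 25.6
position: [0.565, -0.2422, 0.0983]
tool_rot: [3.139, -0.534, -2.987]
force: [0.5, -0.8, -1.7]
grip_width: 0.0202
```

Emit:
servo_tool([
  [[0.4, 0, -0.2, -0.3, -5.1, 0.8], [0.4, 0, -0.3, -0.2, -5.1, 0.8], [0.4, 0, -0.3, -0.2, -5.1, 0.8], [0.4, 0, -0.4, -0.2, -5.1, 0.8], [0.3, 0, -0.4, -0.2, -5.1, 0.8]],
])

```text
clock: 26.22
position: [0.5518, -0.2444, 0.1198]
tool_rot: [-3.141, -0.089, -3.062]
force: [0.6, 0.5, -2.1]
grip_width: 0.0205
```

```bash
python3 - <<'E'
from h import *
p,R,s=pose(); print(np.round(s["qpos"],2),s["grip_width"],s["force"])
f=wframe(); save(f,"w17")
c=world([[0,-0.157]])[0];print(c)
plan([((c[0],c[1],0.155),tool_R(4,-20),3,6),((c[0],c[1],0.155),tool_R(0,-44),3,4)])
E
```

```text
[ 0.92  0.84 -1.03  1.62  0.76  1.23  1.35] 0.020472710263063083 [ 0.61719827  0.54431545 -2.10152835]
[ 0.55057712 -0.24349261]
now grasp [ 0.5532 -0.2452  0.1504] F [ 3.9 -3.3  0.5]
[-0.2, 0.0, -0.1, 0.0, -5.0, 0.1],
[-0.2, 0.1, -0.1, 0.0, -5.0, 0.1],
[-0.2, 0.0, -0.1, 0.0, -4.9, 0.1],
[-0.3, 0.0, -0.1, 0.0, -5.0, 0.1],
[-0.2, 0.1, -0.1, -0.1, -5.0, 0.1],

  -- waypoint
[-0.2, 0.0, 0.0, 0.3, -3.4, 0.5],
[-0.2, 0.0, 0.0, 0.3, -3.4, 0.5],
[-0.1, -0.1, 0.0, 0.3, -3.5, 0.5],
[-0.2, 0.0, 0.0, 0.3, -3.4, 0.4],
[-0.2, 0.0, -0.1, 0.3, -3.4, 0.5],

[-0.2, 0.0, 0.0, 0.4, -3.4, 0.5],
[-0.2, 0.0, 0.0, 0.3, -3.5, 0.5],
  -- waypoint
```

Emit:
servo_tool([
  [[-0.2, 0, -0.1, 0, -5, 0.1], [-0.2, 0.1, -0.1, 0, -5, 0.1], [-0.2, 0, -0.1, 0, -5, 0.1], [-0.3, 0, -0.1, 0, -5, 0.1], [-0.2, 0, -0.1, 0, -5, 0.1]],
])

```text
clock: 26.9
position: [0.5622, -0.2426, 0.1256]
tool_rot: [3.141, 0.347, -3.07]
force: [1.9, -0.8, -2.4]
grip_width: 0.0206
```

Emit:
servo_tool([
  [[-0.2, 0, 0, 0.3, -3.4, 0.5], [-0.2, 0, 0, 0.3, -3.4, 0.5], [-0.2, 0, 0, 0.3, -3.4, 0.5], [-0.2, 0, 0, 0.3, -3.4, 0.5], [-0.2, 0, 0, 0.3, -3.4, 0.5]],
])

```text
clock: 27.52
position: [0.5691, -0.2433, 0.1284]
tool_rot: [-3.133, 0.613, -3.113]
force: [-0.4, -0.1, -2.0]
grip_width: 0.0204
```

```bash
python3 - <<'E'
from h import *
p,R,s=pose(); print(np.round(s["qpos"],2),s["grip_width"],s["force"])
c=world([[0,-0.157]])[0]
plan([((c[0],c[1],0.155),tool_R(0,-44),3,4)])
f=bot.grab_frame("scene"); save(f,"s17",(160,80,420,300),3)
E
```

```text
[ 1.16  0.63 -0.92  2.15  1.62  0.2   0.52] 0.020444481974462466 [-0.37748665 -0.12462676 -1.96354002]
now grasp [ 0.5519 -0.2436  0.1529] F [-0.4 -0.1 -2. ]
[-0.2, 0.0, -0.1, 0.2, -2.9, 0.4],
[-0.1, 0.0, -0.1, 0.2, -3.0, 0.5],
[-0.2, 0.0, -0.1, 0.2, -2.9, 0.4],
  -- waypoint
```

Emit:
servo_tool([
  [[-0.2, 0, -0.1, 0.2, -2.9, 0.4], [-0.2, 0, -0.1, 0.2, -2.9, 0.4], [-0.2, 0, -0.1, 0.2, -2.9, 0.4], [0, 0, 0, 0, 0, 0]],
])

```text
clock: 28.08
position: [0.5713, -0.2435, 0.1327]
tool_rot: [3.138, 0.758, 3.139]
force: [-0.0, 0.5, -2.6]
grip_width: 0.0202
```

```bash
python3 - <<'E'
from h import *
p,R,s=pose(); print(np.round(s["qpos"],2),s["grip_width"],s["force"])
c=world([[0,-0.157]])[0]
plan([((c[0],c[1],0.155),tool_R(0,-44),3,4)])
f=bot.grab_frame("scene"); save(f,"s18",(160,80,420,300),3)
E
```

```text
[ 1.38  0.83 -1.21  2.24  2.13  0.41  0.14] 0.020159606395827527 [-0.01848556  0.47256898 -2.55086255]
now grasp [ 0.5507 -0.2436  0.1545] F [-0.   0.5 -2.6]
[-0.1, 0.0, 0.0, 0.1, -0.6, -0.1],
  -- waypoint
```

Emit:
servo_tool([
  [[0.6, 0, 0.7, 0, -0.6, 0], [0.6, 0, 0.6, 0, 0, 0], [0.5, 0, 0.5, 0, 0, 0], [0.2, 0, 0.2, 0, 0, 0], [0.1, 0, 0.1, 0, 0, 0]],
])

```text
clock: 28.75
position: [0.5726, -0.2431, 0.1049]
tool_rot: [-3.141, 0.771, -3.139]
force: [0.3, -0.1, -1.4]
grip_width: 0.0206
```

Emit:
servo_tool([
  [[0.1, 0, 0.1, 0, 0, 0], [0.1, 0, 0.1, 0, 0, 0]],
])

```text
clock: 29.0
position: [0.5728, -0.2432, 0.1026]
tool_rot: [-3.14, 0.772, -3.139]
force: [-2.6, 0.9, 12.6]
grip_width: 0.0204
```

Emit:
servo_tool([
  [[-0.1, 0, -0.1, 0, 0, 0], [0, 0, 0, 0, 0, 0], [0, 0, 0, 0, 0, 0]],
], grip=0.4)

```text
clock: 29.38
position: [0.5725, -0.2433, 0.1037]
tool_rot: [-3.141, 0.771, -3.139]
force: [0.5, 0.1, -1.2]
grip_width: 0.0596
```

Emit:
servo_tool([
  [[0, 0, -2, 0, 0, 0], [0, 0, -3, 0, 0, 0], [-1.5, 0, -3, 0, 2, 0], [-2, 0, -3, 0, 4, 0]],
])

```text
clock: 29.88
position: [0.5244, -0.2497, 0.1803]
tool_rot: [-3.122, 0.707, -3.135]
force: [-0.5, -1.6, -1.1]
grip_width: 0.0597
```

```bash
python3 - <<'E'
from h import *
f=bot.grab_frame("top"); save(f,"t19",(70,140,420,260),2.2)
p,R,s=pose(); print(np.round(s["qpos"],2))
for n,(W,st) in segs(f,0.035).items():
    P=W[:,:2]; c=P.mean(0); u,s,v=np.linalg.svd(P-c,full_matrices=False); a=v[0]; a=a*np.sign(a[0]); t=(P-c)@a
    print(n,(c+a*(t.max()+t.min())/2).round(4),round(np.ptp(t),3),round(np.degrees(np.arctan2(a[1],a[0])),1))
f=bot.grab_frame("scene"); save(f,"s19",(160,80,420,300),3)
plan([((0.5,-.3,0.27),tool_R(0,-20),4,7),((0.56,-.35,0.25),tool_R(-5,0),4,6)])
E
```

```text
[ 1.48  0.61 -1.23  2.26  1.74  0.26  0.44]
blue [0.5476 0.1758] 0.074 57.7
orange [0.5508 0.0701] 0.065 76.4
purple [ 0.5499 -0.1379] 0.138 -1.0
green [ 0.5505 -0.2426] 0.059 -82.0
teal [ 0.5527 -0.3517] 0.143 -6.6
now grasp [ 0.5052 -0.2493  0.2026] F [ 0.4 -0.6 -0.3]
[-1.0, -1.7, -1.8, -0.3, 6.8, 0.0],
[-0.7, -1.7, -2.0, -0.3, 6.8, 0.0],
[-0.5, -1.7, -2.1, -0.3, 6.9, 0.0],
  -- waypoint
[-1.0, -1.3, 1.0, 0.2, 5.0, 1.2],
[-1.1, -1.2, 0.8, 0.2, 5.0, 1.3],

[-1.2, -1.2, 0.8, 0.2, 5.0, 1.2],
[-1.2, -1.1, 0.6, 0.2, 5.0, 1.3],
  -- waypoint
```

```bash
python3 - <<'E'
from h import *
plan([((0.505,-.3466,0.15),tool_R(-6.8,-42),4,7),((0.5075,-.3466,0.09),tool_R(-6.8,-42),3,6)])
E
```

```text
now grasp [ 0.5052 -0.2493  0.2026] F [ 0.4 -0.6 -0.3]
[1.1, -3.3, 1.4, 1.2, -0.5, 1.8],
[1.1, -3.3, 1.4, 1.2, -0.5, 1.7],
[0.9, -3.3, 1.5, 1.2, -0.5, 1.8],
  -- waypoint
[1.3, 0.0, 1.5, 0.0, 0.0, 0.0],
[1.3, 0.1, 1.6, 0.0, 0.0, 0.0],

[1.3, 0.0, 1.5, 0.0, 0.0, 0.0],
  -- waypoint
```

Emit:
servo_tool([
  [[1.1, -3.3, 1.4, 1.2, -0.5, 1.8], [1.1, -3.3, 1.4, 1.2, -0.5, 1.8], [0.9, -3.3, 1.5, 1.2, -0.5, 1.8], [0, 0, 0, 0, 0, 0]],
], grip=0.4)

```text
clock: 30.48
position: [0.5242, -0.3498, 0.1239]
tool_rot: [3.133, 0.733, 3.014]
force: [-0.1, -0.2, -0.3]
grip_width: 0.0597
```

```bash
python3 - <<'E'
from h import *
p,R,s=pose(); print(np.round(s["qpos"],2))
f=wframe(); save(f,"w20")
plan([((0.5075,-.3466,0.09),tool_R(-6.8,-42),3,6)])
E
```

```text
[ 1.56  0.84 -1.18  2.18  1.97  0.34  0.37]
now grasp [ 0.5047 -0.346   0.1472] F [0.1 0.7 0.4]
[1.8, 0.0, 2.2, 0.1, 0.0, -0.1],
[1.8, -0.1, 2.2, 0.1, 0.0, -0.2],
  -- waypoint
```

Emit:
servo_tool([
  [[1.8, 0, 2.2, 0, 0, 0], [1.8, 0, 2.2, 0, 0, 0], [0.8, 0, 0.8, 0, 0, 0], [0, 0, 0, 0, 0, 0]],
])

```text
clock: 31.02
position: [0.5271, -0.3477, 0.0581]
tool_rot: [3.135, 0.733, 3.019]
force: [0.6, 0.6, 0.3]
grip_width: 0.0599
```

```bash
python3 - <<'E'
from h import *
p,R,s=pose(); print(np.round(s["qpos"],2),s["force"])
f=wframe(); save(f,"w21")
f=bot.grab_frame("scene"); save(f,"s21",(100,180,320,340),3.4)
plan([((0.5075,-.3466,0.029),tool_R(-6.8,-42),3,6)])
E
```

```text
[ 1.55  1.05 -1.19  2.19  2.17  0.5   0.32] [0.58618903 0.58511535 0.30772592]
now grasp [ 0.5073 -0.3462  0.0814] F [-0.1  0.2 -0.4]
[1.7, 0.0, 2.0, 0.1, 0.0, 0.0],
[1.8, -0.1, 1.9, 0.0, 0.0, -0.1],
  -- waypoint
```

Emit:
servo_tool([
  [[1.2, 0, 1.3, 0, 0, 0], [1.2, 0, 1.3, 0, 0, 0], [1.1, 0, 1.3, 0, 0, 0], [0, 0, 0, 0, 0, 0]],
])

```text
clock: 31.62
position: [0.5269, -0.3484, 0.0058]
tool_rot: [3.136, 0.733, 3.019]
force: [0.3, 0.7, 0.0]
grip_width: 0.0601
```

```bash
python3 - <<'E'
from h import *
p,R,s=pose(); print(np.round(s["qpos"],2),s["force"])
f=wframe(); save(f,"w22")
f=bot.grab_frame("scene"); save(f,"s22",(100,180,320,340),3.4)
plan([((0.5075,-.3466,0.029),tool_R(-6.8,-42),3,6)])
E
```

```text
[ 1.54  1.19 -1.17  2.18  2.3   0.58  0.3 ] [0.33326835 0.70095479 0.00886195]
now grasp [ 0.5073 -0.3464  0.0291] F [0.5 0.6 1.2]
[0.0, 0.0, 0.0, 0.1, 0.0, -0.1],
  -- waypoint
```

Emit:
servo_tool([
  [[0, 0, 0, 0, 0, 0], [0, 0, 0, 0, 0, 0], [0, 0, 0, 0, 0, 0], [0, 0, 0, 0, 0, 0]],
], grip=-1, squeeze=90)

```text
clock: 32.22
position: [0.527, -0.3487, 0.0061]
tool_rot: [3.138, 0.733, 3.02]
force: [-5.8, -0.3, 7.2]
grip_width: 0.021
```

```bash
python3 - <<'E'
from h import *
p,R,s=pose(); print(np.round(s["qpos"],2),s["force"],s["grip_width"])
f=wframe(); save(f,"w23",(200,180,360,340),3)
f=bot.grab_frame("scene"); save(f,"s23",(100,180,320,340),3.4)
E
```

```text
[ 1.54  1.19 -1.17  2.19  2.3   0.58  0.3 ] [-5.8213619  -0.27682595  7.16716391] 0.02095936126677678
```

```bash
python3 - <<'E'
from h import *
c=world([[0,-0.266]])[0]; print(c)
a=plan([((.515,-.349,.13),tool_R(-6.8,-36),2.5),((.53,-.35,0.18),tool_R(-4,-10),3,4),((c[0],c[1],0.18),tool_R(0,46),3,5)])
E
```

```text
[ 0.54951984 -0.35248749]
now grasp [ 0.507  -0.3463  0.0284] F [-6.2 -0.3  7.3]
[-1.4, 0.0, -1.4, 0.0, 1.2, 0.0],
[-1.4, -0.1, -1.4, 0.1, 1.2, 0.0],
[-1.4, 0.0, -1.5, 0.0, 1.2, -0.1],
[-1.3, 0.0, -1.5, 0.0, 1.2, 0.0],
[-1.3, -0.1, -1.5, 0.0, 1.2, 0.0],

  -- waypoint
[-0.4, 0.0, -0.5, -0.2, 3.7, -0.4],
[-0.4, 0.0, -0.5, -0.1, 3.7, -0.3],
[-0.3, 0.1, -0.5, -0.2, 3.7, -0.4],
[-0.3, 0.0, -0.5, -0.1, 3.8, -0.4],
[-0.3, 0.0, -0.6, -0.2, 3.7, -0.4],

[-0.2, 0.0, -0.7, -0.1, 3.7, -0.3],
[-0.2, 0.0, -0.6, -0.2, 3.7, -0.4],
  -- waypoint
[0.1, 0.0, 0.0, 0.1, 4.7, -0.3],
[0.1, 0.0, 0.0, 0.1, 4.6, -0.4],
[0.0, 0.0, 0.0, 0.1, 4.7, -0.3],

[0.1, -0.1, 0.0, 0.1, 4.7, -0.3],
[0.1, 0.0, 0.0, 0.1, 4.6, -0.3],
[0.1, 0.0, -0.1, 0.2, 4.7, -0.4],
[0.1, 0.0, 0.0, 0.1, 4.7, -0.3],
[0.1, 0.0, -0.1, 0.1, 4.6, -0.3],

[0.1, -0.1, -0.1, 0.1, 4.7, -0.4],
[0.1, 0.0, -0.1, 0.1, 4.7, -0.3],
[0.1, 0.0, -0.1, 0.1, 4.6, -0.3],
[0.1, 0.0, -0.1, 0.1, 4.7, -0.3],
  -- waypoint
```

Emit:
servo_tool([
  [[-1.4, 0, -1.4, 0, 1.2, 0], [-1.4, 0, -1.4, 0, 1.2, 0], [-1.4, 0, -1.5, 0, 1.2, 0], [-1.3, 0, -1.5, 0, 1.2, 0], [-1.3, -0.1, -1.5, 0, 1.2, 0]],
])

```text
clock: 32.95
position: [0.5324, -0.3503, 0.1058]
tool_rot: [3.136, 0.628, 3.019]
force: [0.1, 1.1, -3.8]
grip_width: 0.0206
```

Emit:
servo_tool([
  [[-0.4, 0, -0.5, -0.2, 3.7, -0.4], [-0.4, 0, -0.5, -0.2, 3.7, -0.4], [-0.3, 0, -0.5, -0.2, 3.7, -0.4], [-0.3, 0, -0.5, -0.2, 3.7, -0.4]],
])

```text
clock: 33.45
position: [0.5316, -0.3522, 0.1243]
tool_rot: [-3.139, 0.396, 3.049]
force: [-0.1, -1.3, -2.9]
grip_width: 0.0209
```

```bash
python3 - <<'E'
from h import *
p,R,s=pose(); print(np.round(s["qpos"],2),s["force"],s["grip_width"],s["tool_rot"])
f=bot.grab_frame("scene"); save(f,"s24",(100,120,320,340),2.7)
c=world([[0,-0.266]])[0]; print(c)
a=plan([((.53,-.35,0.18),tool_R(-4,-10),3,5),((c[0],c[1],0.18),tool_R(0,46),3,5)])
E
```

```text
[ 1.34  0.74 -1.07  1.93  0.95  0.59  1.25] [-0.12933555 -1.33904595 -2.89668146] 0.020859128812936677 [-3.13945681  0.39587809  3.04869761]
[ 0.54951984 -0.35248749]
now grasp [ 0.5218 -0.351   0.1535] F [ 0.3  1.3 -0.8]
[-0.4, 0.1, -0.7, -0.2, 4.2, -0.4],
[-0.3, 0.0, -0.8, -0.1, 4.2, -0.4],
[-0.2, 0.1, -0.8, -0.2, 4.3, -0.4],
  -- waypoint
[0.1, 0.0, 0.0, 0.1, 4.7, -0.3],
[0.1, 0.0, 0.0, 0.1, 4.6, -0.4],

[0.0, -0.1, 0.0, 0.1, 4.7, -0.3],
[0.1, 0.0, 0.0, 0.1, 4.6, -0.3],
[0.1, 0.0, 0.0, 0.1, 4.7, -0.3],
[0.1, 0.0, -0.1, 0.2, 4.7, -0.4],
[0.1, 0.0, 0.0, 0.1, 4.6, -0.3],

[0.0, -0.1, -0.1, 0.1, 4.7, -0.3],
[0.1, 0.0, -0.1, 0.1, 4.6, -0.4],
[0.1, 0.0, -0.1, 0.1, 4.7, -0.3],
[0.2, 0.0, -0.1, 0.1, 4.7, -0.3],
[0.1, -0.1, -0.1, 0.1, 4.6, -0.4],

  -- waypoint
```

Emit:
servo_tool([
  [[-0.4, 0, -0.7, -0.2, 4.2, -0.4], [-0.3, 0, -0.8, -0.2, 4.2, -0.4], [-0.2, 0, -0.8, -0.2, 4.2, -0.4], [0.1, 0, 0, 0.1, 4.7, -0.3], [0.1, 0, 0, 0.1, 4.7, -0.3]],
])

```text
clock: 34.12
position: [0.5311, -0.3529, 0.1483]
tool_rot: [-3.137, 0.013, 3.08]
force: [-0.6, 0.5, -3.1]
grip_width: 0.0208
```

Emit:
servo_tool([
  [[0, 0, 0, 0.1, 4.7, -0.3], [0.1, 0, 0, 0.1, 4.7, -0.3], [0.1, 0, 0, 0.1, 4.7, -0.3], [0.1, 0, -0.1, 0.1, 4.7, -0.3], [0.1, 0, 0, 0.1, 4.7, -0.3]],
])

```text
clock: 34.75
position: [0.5278, -0.3527, 0.1498]
tool_rot: [-3.132, -0.397, 3.103]
force: [0.7, 0.5, -2.7]
grip_width: 0.0209
```

```bash
python3 - <<'E'
from h import *
p,R,s=pose(); print(np.round(s["qpos"],2),s["force"],s["grip_width"],s["tool_rot"])
c=world([[0,-0.266]])[0]; print(c)
a=plan([((c[0],c[1],0.15),tool_R(0,47),3,5)])
E
```

```text
[ 0.86  0.96 -0.91  1.24  0.72  1.68  1.5 ] [ 0.66912236  0.47118093 -2.74312556] 0.02088345718069195 [-3.13219777 -0.3968976   3.10341044]
[ 0.54951984 -0.35248749]
now grasp [ 0.5394 -0.3529  0.1775] F [ 0.7  0.5 -2.7]
[-0.1, 0.0, 0.4, 0.1, 4.8, -0.4],
[-0.2, 0.0, 0.4, 0.2, 4.9, -0.4],
[-0.2, 0.0, 0.3, 0.1, 4.8, -0.4],
[-0.3, 0.0, 0.3, 0.2, 4.9, -0.3],
[-0.2, 0.0, 0.3, 0.1, 4.8, -0.4],

  -- waypoint
```

Emit:
servo_tool([
  [[-0.1, 0, 0.4, 0.1, 4.8, -0.4], [-0.2, 0, 0.4, 0.1, 4.8, -0.4], [-0.2, 0, 0.3, 0.1, 4.8, -0.4], [-0.2, 0, 0.3, 0.1, 4.8, -0.4], [-0.2, 0, 0.3, 0.1, 4.8, -0.4]],
])

```text
clock: 35.38
position: [0.5233, -0.3522, 0.1277]
tool_rot: [3.13, -0.771, -3.139]
force: [-0.6, 0.9, -4.6]
grip_width: 0.0209
```

```bash
python3 - <<'E'
from h import *
p,R,s=pose(); print(np.round(s["qpos"],2),s["force"],s["grip_width"],s["tool_rot"])
c=world([[0,-0.266]])[0]; print(c)
f=bot.grab_frame("scene"); save(f,"s25",(100,120,320,340),2.7)
f=wframe(); save(f,"w25")
a=plan([((c[0],c[1],0.15),tool_R(0,47),3,3)])
E
```

```text
[ 0.5   1.1  -0.36  0.92  0.48  1.93  1.76] [-0.59942733  0.94830015 -4.59570692] 0.02092911466548705 [ 3.13040389 -0.7714134  -3.13915573]
[ 0.54951984 -0.35248749]
now grasp [ 0.544  -0.3524  0.1488] F [-0.8  1.  -2.7]
[-0.2, 0.0, -0.5, 0.4, 2.6, 0.0],
  -- waypoint
```

Emit:
servo_tool([
  [[-0.9, 0, 0.6, 0, 0.5, 0], [-0.8, 0, 0.5, 0, 0.5, 0], [-0.2, 0, 0.2, 0, 0.5, 0], [-0.1, 0, 0.1, 0, 0.5, 0]],
])

```text
clock: 35.98
position: [0.5275, -0.3516, 0.1045]
tool_rot: [3.126, -0.806, -3.137]
force: [0.0, 0.1, -3.1]
grip_width: 0.0209
```

Emit:
servo_tool([
  [[-0.1, 0, 0.1, 0, 0.5, 0], [-0.1, 0, 0.1, 0, 0, 0]],
])

```text
clock: 36.22
position: [0.5278, -0.3513, 0.1028]
tool_rot: [3.128, -0.815, -3.137]
force: [1.5, 1.5, 11.9]
grip_width: 0.0208
```

Emit:
servo_tool([
  [[0, 0, 0, 0, 0, 0], [0, 0, 0, 0, 0, 0], [0, 0, 0, 0, 0, 0]],
], grip=0.4)

```text
clock: 36.6
position: [0.5276, -0.3516, 0.1021]
tool_rot: [3.127, -0.814, -3.137]
force: [-0.2, 0.7, -0.3]
grip_width: 0.0598
```

Emit:
servo_tool([
  [[0, 0, -2, 0, 0, 0], [0, 0, -3, 0, 0, 0], [0.5, 0, -3, 0, -3, 0], [1, 0, -3, 0, -5, 0]],
])

```text
clock: 37.1
position: [0.5658, -0.3537, 0.1591]
tool_rot: [3.117, -0.71, 3.139]
force: [0.3, -0.3, 0.5]
grip_width: 0.0598
```

```bash
python3 - <<'E'
from h import *
f=bot.grab_frame("top"); save(f,"t26",(70,140,420,260),2.2)
p,R,s=pose(); print(np.round(s["qpos"],2),s["force"])
f=bot.grab_frame("scene"); save(f,"s26",(100,120,360,340),2.7)
f=wframe(); save(f,"w26")
a=plan([((.55,-.25,0.27),tool_R(0,0),4,6),((.56,-.137,0.22),tool_R(0,0),4,6)])
E
```

```text
[ 0.23  1.13  0.4   0.79 -0.05  1.9   2.09] [ 1.72196757 -1.30437809  6.13545566]
now grasp [ 0.5858 -0.3552  0.1855] F [-0.5 -0.3 -0.5]
[0.9, 1.5, -0.6, 0.2, -5.8, -0.1],
[0.8, 1.5, -0.6, 0.2, -5.7, -0.1],
[0.7, 1.5, -0.8, 0.2, -5.8, -0.1],
[0.7, 1.5, -0.9, 0.2, -5.7, -0.1],
[0.5, 1.5, -1.0, 0.2, -5.8, -0.1],

[0.4, 1.5, -1.1, 0.2, -5.8, -0.1],
[0.4, 1.5, -1.2, 0.2, -5.7, -0.1],
  -- waypoint
[-0.3, 2.8, 1.3, 0.0, 0.0, 0.0],
[-0.2, 2.9, 1.2, 0.0, 0.0, 0.0],
[-0.3, 2.8, 1.3, 0.0, 0.0, 0.0],

[-0.2, 2.8, 1.2, 0.0, 0.0, 0.0],
  -- waypoint
```

Emit:
servo_tool([
  [[0.9, 1.5, -0.6, 0.2, -5.8, 0], [0.8, 1.5, -0.6, 0.2, -5.8, 0], [0.7, 1.5, -0.8, 0.2, -5.8, 0], [0.7, 1.5, -0.9, 0.2, -5.8, 0], [0.5, 1.5, -1, 0.2, -5.8, 0]],
])

```text
clock: 37.88
position: [0.5533, -0.2787, 0.2135]
tool_rot: [3.136, -0.199, 3.131]
force: [1.4, -0.4, -0.5]
grip_width: 0.0595
```

Emit:
servo_tool([
  [[0.4, 1.5, -1.1, 0.2, -5.8, 0], [0.4, 1.5, -1.2, 0.2, -5.8, 0], [-0.3, 2.8, 1.2, 0, 0, 0], [-0.2, 2.8, 1.2, 0, 0, 0], [-0.2, 2.8, 1.2, 0, 0, 0]],
])

```text
clock: 38.5
position: [0.5571, -0.1645, 0.2007]
tool_rot: [-3.14, -0.0, 3.13]
force: [0.8, -0.1, -0.1]
grip_width: 0.06
```

```bash
python3 - <<'E'
from h import *
f=bot.grab_frame("top"); 
p,R,s=pose(); print(np.round(s["qpos"],2),s["force"],p)
W,st=segs(f,0.035)["purple"]
P=W[:,:2]; c=P.mean(0); u,s,v=np.linalg.svd(P-c,full_matrices=False); a=v[0]; a=a*np.sign(a[0]); t=(P-c)@a
print((c+a*(t.max()+t.min())/2).round(4),round(np.ptp(t),3),round(np.degrees(np.arctan2(a[1],a[0])),1))
a=plan([((.52,-.137,0.22),tool_R(-0.8,-20),4,6),((.505,-.137,0.18),tool_R(-0.8,-40),4,4)])
E
```

```text
[-0.04  0.47  0.31  1.74 -0.17  0.96  1.9 ] [ 1.99554061  4.99681503 -1.4447548 ] [ 0.55719631 -0.16016122  0.19898453]Traceback (most recent call last):
  File "<stdin>", line 4, in <module>
KeyError: 'purple'
```

```bash
python3 - <<'E'
from h import *
a=plan([((.53,-.137,0.22),tool_R(-0.8,-20),4,6),((.51,-.137,0.19),tool_R(-0.8,-40),4,4)])
E
```

```text
now grasp [ 0.5573 -0.1602  0.229 ] F [ 2.   5.  -1.4]
[0.4, 0.6, 0.2, 0.0, -5.0, 0.1],
[0.5, 0.5, 0.2, 0.1, -5.1, 0.1],
[0.4, 0.6, 0.1, 0.0, -5.0, 0.1],
[0.5, 0.6, 0.0, 0.0, -5.0, 0.0],
  -- waypoint
[0.3, 0.0, 0.3, 0.0, -3.3, 0.0],

[0.3, 0.0, 0.4, 0.0, -3.4, 0.0],
[0.4, 0.0, 0.3, 0.0, -3.3, 0.0],
[0.3, 0.0, 0.2, 0.0, -3.4, 0.0],
[0.4, 0.0, 0.2, 0.0, -3.3, 0.0],
[0.4, 0.0, 0.2, 0.0, -3.3, 0.0],

  -- waypoint
```

Emit:
servo_tool([
  [[0.4, 0.6, 0.2, 0, -5, 0], [0.4, 0.6, 0.2, 0, -5, 0], [0.4, 0.6, 0.1, 0, -5, 0], [0.4, 0.6, 0, 0, -5, 0]],
])

```text
clock: 39.05
position: [0.5419, -0.1412, 0.1941]
tool_rot: [-3.14, 0.352, 3.131]
force: [0.7, -0.9, 0.1]
grip_width: 0.0599
```

Emit:
servo_tool([
  [[0.3, 0, 0.3, 0, -3.3, 0], [0.3, 0, 0.3, 0, -3.3, 0], [0.4, 0, 0.3, 0, -3.3, 0], [0.3, 0, 0.2, 0, -3.3, 0], [0.4, 0, 0.2, 0, -3.3, 0]],
])

```text
clock: 39.67
position: [0.5379, -0.1451, 0.2099]
tool_rot: [3.119, 0.575, 3.126]
force: [0.8, 0.0, 0.6]
grip_width: 0.0596
```

```bash
python3 - <<'E'
from h import *
p,R,s=pose(); print(np.round(s["qpos"],2),s["force"],p,s["tool_rot"])
a=plan([((.51,-.137,0.17),tool_R(-0.8,-40),4,4)])
E
```

```text
[ 0.41  0.21 -0.17  2.26 -0.75  0.16  2.52] [0.76020639 0.02733313 0.64676665] [ 0.53793256 -0.14505047  0.2099187 ] [3.11879608 0.57470992 3.12596908]
now grasp [ 0.5216 -0.1455  0.2351] F [0.8 0.  0.6]
[2.1, 0.3, 2.4, 0.6, -3.5, -0.1],
[2.2, 0.4, 2.3, 0.6, -3.6, -0.1],
  -- waypoint
```

Emit:
servo_tool([
  [[0, 0, 0, 2, 5, 0], [0, 0, 0, 4, 5, 0], [0, 0, 0, 5, 5, 0], [0, 0, 0, 5, 0, 0], [0, 0, 0, 4, 0, 0]],
])

```text
clock: 40.3
position: [0.5381, -0.1401, 0.2015]
tool_rot: [-2.988, 0.444, 3.128]
force: [0.3, -0.3, 0.4]
grip_width: 0.0597
```

```bash
python3 - <<'E'
from h import *
p,R,s=pose(); print(np.round(s["qpos"],2),s["force"],p,s["tool_rot"])
E
```

```text
[-0.43  0.26  0.59  2.23 -0.12  0.25  1.74] [ 0.28239248 -0.31017315  0.39078881] [ 0.53813297 -0.14008693  0.20147175] [-2.98813794  0.44352672  3.12752685]
```

Emit:
servo_tool([
  [[0, 0, 0, 5, 0, 0], [0, 0, 0, 5, 0, 0], [0, 0, 0, 3, -2, 0], [0, 0, 0, 0, -4, 0], [0, 0, 0, 0, -4, 0]],
])

```text
clock: 40.92
position: [0.5282, -0.1478, 0.1942]
tool_rot: [-2.779, 0.475, 3.14]
force: [0.5, -0.3, -0.2]
grip_width: 0.0595
```

```bash
python3 - <<'E'
from h import *
p,R,s=pose(); print(np.round(s["qpos"],2),s["force"],p,s["tool_rot"])
E
```

```text
[-0.8   0.37  0.88  2.31  0.62  0.16  0.87] [ 0.47946411 -0.30094118 -0.22866197] [ 0.52819354 -0.14782978  0.19421933] [-2.77861839  0.47501079  3.14049478]
```

Emit:
servo_tool([
  [[0, 0, 0, 0, -4, 0], [0, 0, 0, 0, -4, 0], [0, 0, 0, 0, -4, 0], [0, 0, 0, -3, -3, 0], [0, 0, 0, -3, -2, 0]],
])

```text
clock: 41.55
position: [0.5209, -0.1609, 0.1925]
tool_rot: [-2.794, 0.574, -3.096]
force: [-1.1, -1.0, -0.1]
grip_width: 0.0598
```

```bash
python3 - <<'E'
from h import *
p,R,s=pose(); print(np.round(s["qpos"],2),s["force"],p,s["tool_rot"])
a=plan([((.51,-.137,0.17),tool_R(-0.8,-40),4,4)])
E
```

```text
[-0.51  0.27  0.57  2.41  1.94  0.19 -0.38] [-1.08422564 -1.02070142 -0.07848727] [ 0.520892   -0.16092069  0.1924816 ] [-2.79361545  0.57418917 -3.09554933]
now grasp [ 0.5051 -0.1514  0.2162] F [-1.1 -1.  -0.1]
[0.3, 0.7, 0.7, -3.6, -1.3, 0.8],
[0.4, 0.7, 0.7, -3.5, -1.3, 0.8],
[0.4, 0.7, 0.7, -3.6, -1.3, 0.8],
[0.4, 0.5, 0.8, -3.6, -1.3, 0.8],
[0.4, 0.6, 0.7, -3.6, -1.3, 0.8],

  -- waypoint
```

Flipped over. Continue.

Emit:
servo_tool([
  [[0.3, 0.7, 0.7, -3.6, -1.3, 0.8], [0.4, 0.7, 0.7, -3.6, -1.3, 0.8], [0.4, 0.7, 0.7, -3.6, -1.3, 0.8], [0.4, 0.6, 0.7, -3.6, -1.3, 0.8], [0.4, 0.6, 0.7, -3.6, -1.3, 0.8]],
])

```text
clock: 42.18
position: [0.5242, -0.1516, 0.1588]
tool_rot: [-2.998, 0.642, -3.125]
force: [-0.2, 0.1, 0.2]
grip_width: 0.0598
```

```bash
python3 - <<'E'
from h import *
p,R,s=pose(); print(np.round(s["qpos"],2),s["force"],p,s["tool_rot"])
f=bot.grab_frame("top"); save(f,"t27",(70,140,420,260),2.2)
r=segs(f,0.035)
if "purple" in r:
    P=r["purple"][0][:,:2]; c=P.mean(0); u,s,v=np.linalg.svd(P-c,full_matrices=False); a=v[0]; a=a*np.sign(a[0]); t=(P-c)@a
    print((c+a*(t.max()+t.min())/2).round(4),round(np.ptp(t),3),round(np.degrees(np.arctan2(a[1],a[0])),1))
f=wframe(); save(f,"w27")
a=plan([((.5045,-.137,0.09),tool_R(-0.8,-40),3,4)])
E
```

```text
[ 0.32  0.3  -0.2   2.42  2.71  0.26 -1.  ] [-0.22949162  0.06178492  0.2067369 ] [ 0.52424989 -0.15164404  0.15881563] [-2.99815486  0.64244621 -3.12465317]
[ 0.5499 -0.1376] 0.138 -0.7
now grasp [ 0.5052 -0.1501  0.1819] F [-0.1 -0.3  0.2]
[1.3, 0.7, 1.8, -1.8, -0.8, 0.3],
[1.4, 0.6, 1.7, -1.9, -0.8, 0.4],
[1.4, 0.6, 1.8, -1.8, -0.8, 0.3],
[1.4, 0.4, 1.7, -1.8, -0.8, 0.4],
  -- waypoint
```

Emit:
servo_tool([
  [[1.3, 0.6, 1.8, -1.8, -0.8, 0.3], [1.4, 0.6, 1.7, -1.8, -0.8, 0.3], [1.4, 0.6, 1.8, -1.8, -0.8, 0.3], [1.4, 0.4, 1.7, -1.8, -0.8, 0.3], [0, 0, 0, 0, 0, 0]],
])

```text
clock: 42.9
position: [0.5257, -0.1395, 0.0862]
tool_rot: [-3.079, 0.654, -3.12]
force: [-0.8, 1.2, 0.6]
grip_width: 0.0597
```

```bash
python3 - <<'E'
from h import *
p,R,s=pose(); print(np.round(s["qpos"],2),s["force"],p,s["tool_rot"])
f=wframe(); save(f,"w28")
f=bot.grab_frame("scene"); save(f,"s28",(100,140,360,340),2.7)
a=plan([((.5045,-.137,0.029),tool_R(-0.8,-42),3,4)])
E
```

```text
[ 0.96  0.68 -0.97  2.43  2.35  0.59 -0.42] [-0.77996762  1.19442585  0.5697141 ] [ 0.52565785 -0.13954888  0.08621756] [-3.07856862  0.65363994 -3.12015544]
now grasp [ 0.5085 -0.1386  0.1124] F [-0.  -0.   0.8]
[1.7, 0.2, 2.1, -0.8, -1.4, 0.7],
[1.8, 0.2, 2.1, -0.9, -1.5, 0.6],
[1.8, 0.2, 2.0, -0.8, -1.4, 0.7],
  -- waypoint
```

Emit:
servo_tool([
  [[1.7, 0.2, 2.1, -0.8, -1.4, 0.7], [1.8, 0.2, 2.1, -0.8, -1.4, 0.7], [0.9, 0.1, 1, -0.4, -0.7, 0.3], [0.9, 0.1, 1, -0.4, -0.7, 0.3], [0, 0, 0, 0, 0, 0]],
])

```text
clock: 43.62
position: [0.5337, -0.1346, 0.0236]
tool_rot: [-3.118, 0.699, -3.121]
force: [0.4, 1.0, 0.2]
grip_width: 0.0592
```

```bash
python3 - <<'E'
from h import *
p,R,s=pose(); print(np.round(s["qpos"],2),s["force"],p,s["tool_rot"])
f=wframe(); save(f,"w29")
a=plan([((.5045,-.137,0.029),tool_R(-0.8,-42),3,4)])
E
```

```text
[ 1.21  1.24 -1.35  2.43  2.29  1.04  0.05] [0.37850323 0.95045902 0.19791379] [ 0.53369404 -0.13460342  0.0235985 ] [-3.11752654  0.69852876 -3.12110941]
now grasp [ 0.5148 -0.1346  0.0478] F [-0.3  0.4  0.1]
[1.9, -0.2, 0.8, -0.1, -1.9, 1.6],
  -- waypoint
```

```bash
python3 - <<'E'
from h import *
a=plan([((.512,-.1365,0.029),tool_R(-0.8,-34),3,4)])
E
```

```text
now grasp [ 0.5148 -0.1346  0.0478] F [-0.3  0.4  0.1]
[0.9, -0.1, 0.6, -0.1, 3.1, 0.8],
[0.8, 0.0, 0.7, -0.1, 3.0, 0.7],
  -- waypoint
```

Emit:
servo_tool([
  [[0.9, -0.1, 0.6, 0, 3, 0.8], [0.8, -0.1, 0.7, 0, 3, 0.7], [0, 0, 0, 0, 0, 0]],
])

```text
clock: 44.05
position: [0.5302, -0.1388, 0.0061]
tool_rot: [-3.133, 0.599, 3.13]
force: [0.9, -0.5, -0.6]
grip_width: 0.0599
```

```bash
python3 - <<'E'
from h import *
p,R,s=pose(); print(np.round(s["qpos"],2),s["force"],p,s["tool_rot"])
f=wframe(); save(f,"w30")
a=plan([((.512,-.137,0.029),tool_R(-0.8,-34),3,4)])
E
```

```text
[ 1.17  1.21 -1.32  2.38  2.15  0.99  0.09] [ 0.9109622  -0.4891883  -0.58327429] [ 0.53020599 -0.13881702  0.00610041] [-3.13261328  0.59900341  3.12971701]
now grasp [ 0.5129 -0.1382  0.0308] F [ 0.3  0.7 -0.3]
[0.2, 0.1, 0.1, -0.4, 0.4, 0.1],
  -- waypoint
```

Emit:
servo_tool([
  [[0, 0.1, 0.1, 0, 0, 0], [0, 0, 0, 0, 0, 0], [0, 0, 0, 0, 0, 0], [0, 0, 0, 0, 0, 0]],
], grip=-1, squeeze=90)

```text
clock: 44.6
position: [0.5296, -0.1373, 0.0041]
tool_rot: [-3.139, 0.598, 3.124]
force: [-2.3, 0.8, 5.3]
grip_width: 0.0208
```

```bash
python3 - <<'E'
from h import *
p,R,s=pose(); print(np.round(s["qpos"],2),s["force"],s["grip_width"],np.degrees(np.arctan2(R[0,2],-R[2,2])))
a=plan([((.52,-.137,0.17),tool_R(-0.8,-33),2.5,4),((.54,-.137,0.18),tool_R(-0.8,0),2.5,4)])
E
```

```text
[ 1.17  1.22 -1.32  2.38  2.15  1.    0.09] [-2.2519057   0.83834249  5.26999966] 0.020762886707101795 34.27654627102355
now grasp [ 0.5127 -0.1369  0.0289] F [-2.3  0.8  5.3]
[-1.4, 0.0, -1.9, 0.0, 0.2, 0.0],
[-1.4, 0.0, -1.9, -0.1, 0.2, -0.1],
[-1.4, 0.0, -1.8, 0.0, 0.2, 0.0],
[-1.4, 0.0, -1.9, -0.1, 0.3, 0.0],
[-1.4, 0.0, -1.9, 0.0, 0.2, 0.0],

[-1.4, 0.0, -1.9, 0.0, 0.2, -0.1],
  -- waypoint
[-0.1, 0.0, 0.0, 0.0, 3.7, 0.0],
[0.0, 0.0, 0.0, 0.0, 3.6, 0.0],
[-0.1, 0.0, 0.0, 0.0, 3.7, 0.0],
[0.0, 0.0, 0.0, 0.0, 3.7, 0.0],

[-0.1, 0.0, -0.1, 0.0, 3.6, 0.0],
[0.0, 0.0, 0.0, 0.0, 3.7, 0.0],
[-0.1, 0.0, -0.1, 0.0, 3.7, 0.0],
[0.0, 0.0, -0.1, 0.0, 3.6, 0.0],
[0.0, 0.0, -0.1, -0.1, 3.7, 0.0],

  -- waypoint
```

Emit:
servo_tool([
  [[-1.4, 0, -1.9, 0, 0.2, 0], [-1.4, 0, -1.9, 0, 0.2, 0], [-1.4, 0, -1.9, 0, 0.2, 0], [-1.4, 0, -1.9, 0, 0.2, 0], [-1.4, 0, -1.9, 0, 0.2, 0]],
])

```text
clock: 45.22
position: [0.5346, -0.1372, 0.1222]
tool_rot: [-3.14, 0.58, 3.124]
force: [0.1, -0.7, -2.2]
grip_width: 0.0211
```

Emit:
servo_tool([
  [[-1.4, 0, -1.9, 0, 0.2, 0], [-0.1, 0, 0, 0, 3.7, 0], [0, 0, 0, 0, 3.7, 0], [-0.1, 0, 0, 0, 3.7, 0], [0, 0, 0, 0, 3.7, 0]],
])

```text
clock: 45.85
position: [0.5375, -0.1375, 0.1462]
tool_rot: [-3.139, 0.316, 3.123]
force: [0.0, -0.4, -1.9]
grip_width: 0.0209
```

```bash
python3 - <<'E'
from h import *
p,R,s=pose(); print(np.round(s["qpos"],2),s["force"],s["grip_width"],np.degrees(np.arctan2(R[0,2],-R[2,2])),s["tool_rot"])
f=bot.grab_frame("scene"); save(f,"s31",(100,140,360,340),2.7)
a=plan([((.54,-.137,0.18),tool_R(-0.8,0),2.5,5)])
E
```

```text
[ 1.16  0.78 -1.42  2.08  1.16  0.89  0.71] [ 0.03547424 -0.40463278 -1.94761287] 0.02091374743618452 18.0930133123212 [-3.13916693  0.3158734   3.123408  ]
now grasp [ 0.5293 -0.137   0.1753] F [-0.3 -0.2 -1.4]
[-0.1, 0.0, 0.0, 0.0, 4.5, -0.1],
[0.0, 0.0, -0.1, -0.1, 4.5, 0.0],
[-0.1, 0.0, -0.1, 0.0, 4.5, -0.1],
[0.0, 0.0, -0.1, 0.0, 4.5, -0.1],
  -- waypoint
```

Emit:
servo_tool([
  [[-0.1, 0, 0, 0, 4.5, 0], [0, 0, -0.1, 0, 4.5, 0], [-0.1, 0, -0.1, 0, 4.5, 0], [0, 0, -0.1, 0, 4.5, 0]],
])

```text
clock: 46.4
position: [0.5391, -0.1378, 0.1493]
tool_rot: [-3.139, 0.003, 3.122]
force: [-1.1, 0.1, -1.6]
grip_width: 0.021
```

```bash
python3 - <<'E'
from h import *
p,R,s=pose(); print(np.round(s["qpos"],2),s["force"],s["grip_width"],np.degrees(np.arctan2(R[0,2],-R[2,2])),s["tool_rot"])
c=world([[0,-.051]])[0]; print(c)
a=plan([((c[0],c[1],0.165),tool_R(0,46),2.5,5)])
E
```

```text
[ 0.98  0.87 -1.35  1.8   0.9   1.26  0.92] [-1.08171318  0.12513671 -1.57814396] 0.021047349740747776 0.14117806001595118 [-3.13871680e+00  2.52081983e-03  3.12200956e+00]
[ 0.55160531 -0.1374976 ]
now grasp [ 0.5391 -0.1377  0.1793] F [-1.1  0.1 -1.6]
[0.1, 0.0, 0.1, 0.0, 4.6, -0.1],
[0.1, 0.0, 0.2, 0.1, 4.6, -0.1],
[0.1, 0.0, 0.1, 0.0, 4.6, -0.1],
[0.1, 0.0, 0.1, 0.0, 4.7, -0.2],
[0.1, 0.0, 0.1, 0.0, 4.6, -0.1],

[0.1, 0.0, 0.0, 0.1, 4.6, -0.1],
[0.0, 0.0, 0.1, 0.0, 4.6, -0.1],
[0.1, 0.0, 0.0, 0.0, 4.6, -0.1],
[0.0, 0.0, 0.1, 0.1, 4.6, -0.1],
[0.1, 0.0, 0.0, 0.0, 4.6, -0.1],

  -- waypoint
```

Emit:
servo_tool([
  [[0.1, 0, 0.1, 0, 4.6, -0.1], [0.1, 0, 0.1, 0, 4.6, -0.1], [0.1, 0, 0.1, 0, 4.6, -0.1], [0.1, 0, 0.1, 0, 4.6, -0.1], [0.1, 0, 0.1, 0, 4.6, -0.1]],
])

```text
clock: 47.02
position: [0.5336, -0.1379, 0.1449]
tool_rot: [-3.139, -0.399, 3.129]
force: [-0.3, -0.1, -1.9]
grip_width: 0.0208
```

Emit:
servo_tool([
  [[0.1, 0, 0, 0, 4.6, -0.1], [0, 0, 0.1, 0, 4.6, -0.1], [0.1, 0, 0, 0, 4.6, -0.1], [0, 0, 0.1, 0, 4.6, -0.1], [0.1, 0, 0, 0, 4.6, -0.1]],
])

```text
clock: 47.65
position: [0.5289, -0.1378, 0.1426]
tool_rot: [3.137, -0.787, -3.141]
force: [-0.7, 0.6, -4.1]
grip_width: 0.021
```

```bash
python3 - <<'E'
from h import *
p,R,s=pose(); print(np.round(s["qpos"],2),s["force"],s["grip_width"],np.degrees(np.arctan2(R[0,2],-R[2,2])),s["tool_rot"])
c=world([[0,-.051]])[0]; print(c)
f=bot.grab_frame("scene"); save(f,"s32",(100,140,360,340),2.7)
f=wframe(); save(f,"w32")
a=plan([((c[0],c[1],0.165),tool_R(0,50),2.5,5)])
E
```

```text
[ 0.44  1.06 -0.72  1.14  0.46  1.93  1.3 ] [-0.7080605   0.56216823 -4.14158874] 0.020976970721732595 -45.08699190423954 [ 3.13716234 -0.78691564 -3.14132531]
[ 0.55160531 -0.1374976 ]
now grasp [ 0.5502 -0.1385  0.1638] F [ 0.4  0.9 -1. ]
[0.2, 0.1, -0.2, 0.0, 4.9, -0.2],
  -- waypoint
```

Emit:
servo_tool([
  [[-0.6, 0, 0.6, 0, 1, 0], [-0.7, 0, 0.7, 0, 1, 0], [-0.5, 0, 0.5, 0, 1, 0], [0, 0, 0, 0, 1.5, 0], [0, 0, 0, 0, 1.5, 0]],
])

```text
clock: 48.38
position: [0.5283, -0.1371, 0.1175]
tool_rot: [3.132, -0.891, -3.137]
force: [-0.9, -0.1, -3.5]
grip_width: 0.0211
```

```bash
python3 - <<'E'
from h import *
p,R,s=pose(); print(np.round(s["qpos"],2),s["force"],s["grip_width"],np.degrees(np.arctan2(R[0,2],-R[2,2])),s["tool_rot"])
f=bot.grab_frame("scene"); save(f,"s33",(200,140,330,260),4)
plan([])
E
```

```text
[ 0.27  1.09 -0.38  1.07  0.29  1.93  1.46] [-0.8636077  -0.08971804 -3.48506684] 0.02107148385642905 -51.07414219881758 [ 3.13222035 -0.89138929 -3.13678764]
now grasp [ 0.5519 -0.1367  0.1363] F [ 0.8  1.8 -2.5]
```

Emit:
servo_tool([
  [[-0.6, 0, 0.5, 0, 1, 0], [-0.6, 0, 0.5, 0, 1, 0], [-0.2, 0, 0.1, 0, 1, 0], [-0.1, 0, 0.1, 0, 0.5, 0], [-0.1, 0, 0.1, 0, 0.5, 0]],
])

```text
clock: 49.05
position: [0.5279, -0.1368, 0.097]
tool_rot: [3.133, -0.961, -3.136]
force: [0.7, 0.4, -1.1]
grip_width: 0.0203
```

Emit:
servo_tool([
  [[-0.1, 0, 0.1, 0, 0, 0], [-0.1, 0, 0.1, 0, 0, 0], [-0.1, 0, 0.1, 0, 0, 0]],
])

```text
clock: 49.42
position: [0.5276, -0.1364, 0.0959]
tool_rot: [3.132, -0.961, -3.136]
force: [6.2, 5.3, 33.1]
grip_width: 0.0206
```

Emit:
servo_tool([
  [[0.2, 0, -0.1, 0, 0, 0], [0, 0, 0, 0, 0, 0], [0, 0, 0, 0, 0, 0], [0, 0, 0, 0, 0, 0]],
], grip=0.4)

```text
clock: 49.92
position: [0.5273, -0.1369, 0.0959]
tool_rot: [3.134, -0.96, -3.138]
force: [0.0, -0.2, 0.8]
grip_width: 0.0597
```

Emit:
servo_tool([
  [[0, 0, -2, 0, 0, 0], [0, 0, -2.5, 0, 0, 0], [0.5, 0, -2.5, 0, -3, 0]],
])

```text
clock: 50.3
position: [0.5558, -0.1368, 0.1241]
tool_rot: [-3.136, -0.895, 3.137]
force: [0.4, -0.0, -0.2]
grip_width: 0.06
```

```bash
python3 - <<'E'
from h import *
f=bot.grab_frame("top"); save(f,"t34",(70,140,420,260),2.2)
p,R,s=pose(); print(np.round(s["qpos"],2),s["force"],p)
f=bot.grab_frame("scene"); save(f,"s34",(100,120,360,340),2.7)
f=wframe(); save(f,"w34")
E
```

```text
[-0.05  1.14  0.35  0.98 -0.13  1.93  1.83] [2.17501214 0.0238825  4.11553065] [ 0.55881471 -0.13692853  0.12792428]
```

```bash
python3 - <<'E'
from h import *
a=plan([((.60,-.137,0.20),tool_R(0,40),4,4),((.55,-.19,0.25),tool_R(0,0),4,6)])
E
```

```text
now grasp [ 0.5805 -0.1368  0.1452] F [ 0.8 -0.5  0.3]
[0.8, 0.0, -1.7, 0.0, -3.6, 0.0],
[0.7, 0.0, -1.7, 0.1, -3.7, 0.0],
[0.6, 0.0, -1.8, 0.0, -3.6, 0.0],
  -- waypoint
[0.7, -0.8, -0.1, 0.0, -5.7, 0.0],
[0.7, -0.7, -0.2, 0.0, -5.7, 0.0],

[0.7, -0.8, -0.3, 0.0, -5.8, 0.0],
[0.6, -0.7, -0.4, 0.0, -5.7, 0.0],
[0.6, -0.8, -0.5, 0.0, -5.7, 0.0],
[0.6, -0.8, -0.6, 0.0, -5.7, 0.0],
[0.5, -0.7, -0.6, 0.0, -5.7, 0.0],

  -- waypoint
```

Emit:
servo_tool([
  [[0.8, 0, -1.7, 0, -3.6, 0], [0.7, 0, -1.7, 0, -3.6, 0], [0.6, 0, -1.8, 0, -3.6, 0], [0.7, -0.7, -0.2, 0, -5.7, 0], [0.7, -0.7, -0.2, 0, -5.7, 0]],
])

```text
clock: 51.08
position: [0.5715, -0.1507, 0.1871]
tool_rot: [3.139, -0.503, -3.141]
force: [-0.1, -0.6, 0.3]
grip_width: 0.0598
```

Emit:
servo_tool([
  [[0.7, -0.8, -0.3, 0, -5.7, 0], [0.6, -0.8, -0.4, 0, -5.7, 0], [0.6, -0.8, -0.5, 0, -5.7, 0], [0.6, -0.8, -0.6, 0, -5.7, 0], [0.5, -0.7, -0.6, 0, -5.7, 0]],
])

```text
clock: 51.7
position: [0.5497, -0.1891, 0.22]
tool_rot: [3.14, -0.005, -3.141]
force: [1.1, -0.4, 0.3]
grip_width: 0.0598
```

```bash
python3 - <<'E'
from h import *
p,R,s=pose(); print(np.round(s["qpos"],2),s["force"],p)
f=bot.grab_frame("top"); save(f,"t35",(70,140,420,290),2.2)
f=bot.grab_frame("scene"); save(f,"s35",(100,120,360,340),2.7)
f=wframe(); save(f,"w35")
E
```

```text
[-0.03  0.46  0.36  1.71 -0.19  1.01  1.97] [ 1.14285055 -0.39628667  0.31337147] [ 0.5497327  -0.18914903  0.21997023]
```

```bash
python3 - <<'E'
from h import *
f=wframe()
h=cv2.cvtColor(f["image"],cv2.COLOR_RGB2HSV)
m=((h[...,0]>=55)&(h[...,0]<=80)&(h[...,1]>=100)&(h[...,2]>20)).astype(np.uint8)
ys,xs=np.nonzero(m); print(xs.min(),xs.max(),ys.min(),ys.max())
for r in (5,20,35,45,55,80,100,115,122,126): 
    x=np.nonzero(m[r])[0]; 
    if len(x): print(r,x.min(),x.max())
print(ray(f,[(213,120),(261,120),(213,60),(260,60)],0.056).round(4))
print(ray(f,[(237,50),(237,5),(237,126)],0.045).round(4))
p,R,s=pose()
plan([((.465,-.244,0.16),tool_R(0,0),4,6)])
E
```

```text
209 259 0 127
5 225 245
20 225 245
35 225 245
45 220 250
55 210 256
80 210 259
100 211 258
115 211 258
122 213 258
126 220 257
[[ 0.4876 -0.2596  0.056 ]
 [ 0.4877 -0.2103  0.056 ]
 [ 0.4309 -0.256   0.056 ]
 [ 0.431  -0.2102  0.056 ]]
[[ 0.4206 -0.2335  0.045 ]
 [ 0.3811 -0.2319  0.045 ]
 [ 0.4945 -0.2367  0.045 ]]
now grasp [ 0.55   -0.1892  0.2498] F [ 0.1 -0.4  0.2]
[2.1, -1.4, 2.3, 0.0, -0.1, 0.0],
[2.1, -1.4, 2.2, 0.1, -0.1, 0.0],
[2.1, -1.3, 2.3, 0.0, -0.2, 0.0],
[2.1, -1.4, 2.2, 0.0, -0.1, 0.0],
  -- waypoint
```

```bash
python3 - <<'E'
from h import *
plan([((.460,-.2346,0.14),tool_R(-2.3,0),4,6),((.460,-.2346,0.045),tool_R(-2.3,0),3,6)])
E
```

```text
now grasp [ 0.55   -0.1892  0.2498] F [ 0.1 -0.4  0.2]
[2.2, -1.1, 2.8, 0.0, -0.1, 0.6],
[2.2, -1.2, 2.7, 0.1, -0.1, 0.5],
[2.2, -1.2, 2.8, 0.0, -0.2, 0.6],
[2.2, -1.2, 2.7, 0.0, -0.1, 0.6],
  -- waypoint
[0.0, 0.0, 2.4, 0.0, 0.0, 0.0],

[0.0, 0.0, 2.4, 0.0, 0.0, 0.0],
[0.0, 0.0, 2.3, 0.0, 0.0, 0.0],
[0.0, 0.0, 2.4, 0.0, 0.0, 0.0],
  -- waypoint
```

Emit:
servo_tool([
  [[2.2, -1.1, 2.8, 0, 0, 0.6], [2.2, -1.2, 2.7, 0, 0, 0.6], [2.2, -1.2, 2.8, 0, 0, 0.6], [2.2, -1.2, 2.7, 0, 0, 0.5]],
], grip=1)

```text
clock: 52.4
position: [0.4598, -0.2345, 0.1084]
tool_rot: [3.14, -0.011, 3.102]
force: [1.1, -1.1, 0.1]
grip_width: 0.0853
```

```bash
python3 - <<'E'
from h import *
p,R,s=pose(); print(np.round(s["qpos"],2),s["force"],s["grip_width"])
f=wframe(); save(f,"w36")
plan([((.460,-.2346,0.043),tool_R(-2.3,0),3,6)])
E
```

```text
[ 0.11  0.51  0.33  1.98 -0.25  0.7   2.13] [ 1.12430887 -1.08778771  0.08319552] 0.08533166760261386
now grasp [ 0.4559 -0.2357  0.1357] F [-4.6 -2.9 -3.6]
[-0.1, 0.0, 2.3, 0.0, -0.2, 0.0],
[-0.2, 0.0, 2.3, 0.1, -0.2, -0.1],
[-0.1, 0.1, 2.3, 0.0, -0.3, 0.0],
[-0.1, 0.0, 2.4, 0.0, -0.2, -0.1],
  -- waypoint
```

Emit:
servo_tool([
  [[0, 0, 2.3, 0, 0, 0], [-0.2, 0, 2.3, 0, -0.2, 0], [-0.1, 0, 2.3, 0, -0.2, 0], [-0.1, 0, 2.3, 0, -0.2, 0], [0, 0, 0, 0, 0, 0]],
])

```text
clock: 53.08
position: [0.4629, -0.2341, 0.0161]
tool_rot: [3.139, -0.002, 3.101]
force: [-1.3, -0.1, -0.1]
grip_width: 0.0853
```

Emit:
servo_tool([
  [[0, 0, 0, 0, 0, 0], [0, 0, 0, 0, 0, 0], [0, 0, 0, 0, 0, 0], [0, 0, 0, 0, 0, 0]],
], grip=-1, squeeze=80)

```text
clock: 53.58
position: [0.4639, -0.2354, 0.019]
tool_rot: [3.141, 0.003, 3.1]
force: [-1.2, 2.3, 13.9]
grip_width: 0.0474
```

```bash
python3 - <<'E'
from h import *
p,R,s=pose(); print(np.round(s["qpos"],2),s["force"],s["grip_width"])
f=wframe(); save(f,"w37")
plan([((.49,-.2346,0.235),tool_R(-2.3,0),4,6)])
E
```

```text
[ 0.17  0.66  0.25  2.02 -0.33  0.5   2.19] [-1.22698905  2.27534189 13.89757531] 0.04741748884769867
now grasp [ 0.4638 -0.2355  0.049 ] F [-1.4  2.7 13.8]
[-0.5, 0.0, -3.7, 0.0, 0.0, 0.0],
[-0.6, 0.1, -3.7, 0.0, 0.1, 0.0],
[-0.5, 0.0, -3.8, 0.0, 0.0, -0.1],
[-0.5, 0.1, -3.7, 0.0, 0.0, 0.0],
[-0.5, 0.0, -3.7, 0.0, 0.1, 0.0],

  -- waypoint
```

Emit:
servo_tool([
  [[-0.3, 0, -2.5, 0, 0, 0], [-0.5, 0, -3.5, 0, 0, 0], [-0.6, 0, -3.7, 0, 0, 0], [-0.6, 0, -4, 0, 0, 0], [-0.6, 0, -4.5, 0, 0, 0]],
])

```text
clock: 54.25
position: [0.4887, -0.2364, 0.2015]
tool_rot: [3.141, 0.001, 3.1]
force: [-0.2, -0.0, -1.4]
grip_width: 0.0471
```

```bash
python3 - <<'E'
from h import *
p,R,s=pose(); print(np.round(s["qpos"],2),s["force"],s["grip_width"],p)
f=wframe(); save(f,"w38")
E
```

```text
[ 0.05  0.42  0.4   1.84 -0.2   0.93  2.06] [-0.21643002 -0.01559245 -1.38626236] 0.047058246079082204 [ 0.48865676 -0.23640927  0.20153326]
```

Emit:
servo_tool([
  [[0, 0, 0, 0, 0, 6], [0, 0, 0, 0, 0, 10.4], [0, 0, 0, 0, 0, 10.4], [0, 0, 0, 0, 0, 10.4], [0, 0, 0, 0, 0, 10.4]],
])

```text
clock: 54.92
position: [0.4887, -0.2365, 0.2001]
tool_rot: [3.14, 0.0, 2.263]
force: [-0.0, -0.2, -2.0]
grip_width: 0.0473
```

Emit:
servo_tool([
  [[0, 0, 0, 0, 0, 10.4], [0, 0, 0, 0, 0, 10.4], [0, 0, 0, 0, 0, 10.4], [0, 0, 0, 0, 0, 10.4], [0, 0, 0, 0, 0, 10.4]],
])

```text
clock: 55.55
position: [0.4888, -0.2364, 0.2001]
tool_rot: [3.14, -0.001, 1.356]
force: [-0.2, -0.1, -1.6]
grip_width: 0.0473
```

Emit:
servo_tool([
  [[0, 0, 0, 0, 0, 10.4], [0, 0, 0, 0, 0, 10.4], [0, 0, 0, 0, 0, 10.4], [0, 0, 0, 0, 0, 10.4], [0, 0, 0, 0, 0, 10.4]],
])

```text
clock: 56.18
position: [0.4888, -0.2364, 0.2]
tool_rot: [-3.141, -0.002, 0.448]
force: [1.0, -0.6, -1.7]
grip_width: 0.0471
```

```bash
python3 - <<'E'
from h import *
p,R,s=pose(); print(np.round(s["qpos"],2),s["force"],s["grip_width"],p,s["tool_rot"])
c=world([[0,-.157]])[0];print(c)
f=wframe(); save(f,"w39")
plan([((c[0]-.036,c[1],.2),tool_R(180,0),4,8),((c[0]-.036,c[1],.07),tool_R(180,0),4,8)])
E
```

```text
[-0.37  0.65  1.1   1.86 -0.67  1.06 -0.12] [ 0.99498961 -0.573584   -1.72541968] 0.047083053340973 [ 0.48882853 -0.23636663  0.200004  ] [-3.14122959e+00 -1.93118877e-03  4.48042797e-01]
[ 0.55057712 -0.24349261]
now grasp [ 0.4889 -0.2362  0.2298] F [ 0.2  1.8 -2.4]
[0.5, 0.4, 0.7, 0.0, 0.0, 6.3],
[0.6, 0.4, 0.8, 0.0, 0.0, 6.3],
[0.5, 0.3, 0.7, 0.0, -0.1, 6.3],
[0.7, 0.3, 0.8, 0.0, 0.0, 6.3],
  -- waypoint
[0.0, 0.0, 3.2, 0.0, 0.0, 0.0],

[0.0, 0.0, 3.3, 0.0, 0.0, 0.0],
[0.0, 0.0, 3.2, 0.0, 0.0, 0.0],
[0.0, 0.0, 3.3, 0.0, 0.0, 0.0],
  -- waypoint
```

Emit:
servo_tool([
  [[0.5, 0.4, 0.5, 0, 0, 6.3], [0.5, 0.4, 0.5, 0, 0, 6.3], [0.5, 0.3, 0.5, 0, 0, 6.3], [0.6, 0.3, 0.5, 0, 0, 6.3], [0, 0, 0, 0, 0, 0]],
])

```text
clock: 56.85
position: [0.5129, -0.244, 0.1794]
tool_rot: [-3.141, -0.0, 0.017]
force: [-0.3, -0.1, -2.1]
grip_width: 0.0473
```

```bash
python3 - <<'E'
from h import *
p,R,s=pose(); print(np.round(s["qpos"],2),s["force"],s["grip_width"],p,s["tool_rot"])
c=world([[0,-.157]])[0]
f=wframe(); save(f,"w40")
plan([((c[0]-.039,c[1],.065),tool_R(180,0),4,8)])
E
```

```text
[-0.36  0.78  1.16  1.81 -0.8   1.11 -0.47] [-0.29369754 -0.09740186 -2.08754756] 0.0472783491374729 [ 0.51293175 -0.24404488  0.17943725] [-3.14098617e+00 -1.99309945e-04  1.68954548e-02]
now grasp [ 0.5127 -0.2441  0.2097] F [-0.1  0.3 -2.2]
[0.0, 0.0, 3.6, 0.0, 0.0, 0.3],
[-0.1, 0.0, 3.6, 0.0, 0.0, 0.2],
[0.0, 0.0, 3.7, 0.0, 0.0, 0.3],
[0.0, -0.1, 3.6, 0.0, 0.0, 0.2],
  -- waypoint
```

Emit:
servo_tool([
  [[0, 0, 3.6, 0, 0, 0.3], [0, 0, 3.6, 0, 0, 0.3], [0, 0, 3.6, 0, 0, 0.3], [0, 0, 3.4, 0, 0, 0], [0, 0, 0.4, 0, 0, 0]],
])

```text
clock: 57.52
position: [0.5123, -0.2436, 0.0328]
tool_rot: [-3.14, 0.001, 0.001]
force: [-0.5, 0.0, -1.1]
grip_width: 0.0475
```

Emit:
servo_tool([
  [[0, 0, 0.4, 0, 0, 0], [0, 0, 0.3, 0, 0, 0], [0, 0, 0.2, 0, 0, 0]],
])

```text
clock: 57.9
position: [0.5135, -0.2441, 0.0254]
tool_rot: [-3.141, -0.002, -0.001]
force: [-0.6, -0.2, -0.4]
grip_width: 0.0468
```

Emit:
servo_tool([
  [[0, 0, 0.3, 0, 0, 0], [0, 0, 0, 0, 0, 0]],
])

```text
clock: 58.15
position: [0.5121, -0.2445, 0.0229]
tool_rot: [-3.141, -0.001, -0.003]
force: [-12.0, 5.4, 24.6]
grip_width: 0.047
```

Emit:
servo_tool([
  [[0, 0, -0.1, 0, 0, 0], [0, 0, 0, 0, 0, 0], [0, 0, 0, 0, 0, 0], [0, 0, -3, 0, 0, 0], [0, 0, -5, 0, 0, 0]],
], grip=0.75)

```text
clock: 58.78
position: [0.5124, -0.2439, 0.1028]
tool_rot: [-3.141, 0.001, -0.002]
force: [0.4, -0.1, 0.6]
grip_width: 0.0748
```

Emit:
servo_tool([
  [[0, 0, -5, 0, 0, -5], [0, 0, -5, 0, 0, -10], [0, 0, -3, 0, 0, -10.4], [0, 0, 0, 0, 0, -10.4], [0, 0, 0, 0, 0, -10.4]],
])

```text
clock: 59.4
position: [0.5131, -0.2441, 0.2331]
tool_rot: [3.141, -0.002, 0.811]
force: [-0.1, -0.9, -0.1]
grip_width: 0.0747
```

Emit:
servo_tool([
  [[0, 0, 0, 0, 0, -10.4], [0, 0, 0, 0, 0, -10.4], [0, 0, 0, 0, 0, -10.4], [0, 0, 0, 0, 0, -10.4], [0, 0, 0, 0, 0, -10.4]],
])

```text
clock: 60.02
position: [0.5128, -0.2443, 0.2328]
tool_rot: [3.14, -0.0, 1.718]
force: [-0.8, -0.1, 0.0]
grip_width: 0.0751
```

Emit:
servo_tool([
  [[0, 0, 0, 0, 0, -10.4], [0, 0, 0, 0, 0, -10.4], [0, 0, 0, 0, 0, -10.4], [0, 0, 0, 0, 0, -10.4], [0, 0, 0, 0, 0, -10.4]],
])

```text
clock: 60.65
position: [0.5128, -0.2443, 0.2328]
tool_rot: [3.141, 0.001, 2.625]
force: [-0.3, -0.4, -0.5]
grip_width: 0.0749
```

```bash
python3 - <<'E'
from h import *
p,R,s=pose(); print(np.round(s["qpos"],2),s["force"],s["grip_width"],p,s["tool_rot"])
f=wframe(); save(f,"w41")
f=bot.grab_frame("top"); save(f,"t41",(70,140,420,290),2.2)
E
```

```text
[-0.04  0.44  0.53  1.74 -0.26  1.03  1.64] [-0.32737228 -0.43928581 -0.49102411] 0.07490835222688268 [ 0.51281977 -0.24431285  0.23276617] [3.14061887e+00 6.95058179e-04 2.62542420e+00]
```

```bash
python3 - <<'E'
from h import *
f=wframe()
h=cv2.cvtColor(f["image"],cv2.COLOR_RGB2HSV)
m=((h[...,0]>=55)&(h[...,0]<=80)&(h[...,1]>=100)&(h[...,2]>20)).astype(np.uint8)
ys,xs=np.nonzero(m); P=ray(f,np.c_[xs,ys],0.031)[:,:2]
c=P.mean(0); u,s,v=np.linalg.svd(P-c,full_matrices=False); a=v[0]; a=a*np.sign(a[0]); t=(P-c)@a
print((c+a*(t.max()+t.min())/2).round(4),round(np.ptp(t),3),round(np.degrees(np.arctan2(a[1],a[0])),1), (c+a*t.max()).round(4))
print(np.degrees(np.arctan2(*( (ray(f,[(325,238)],.043)-ray(f,[(299,203)],.043))[0,[1,0]] ))), ray(f,[(325,238),(299,203),(250,157),(285,137)],.043).round(4))
E
```

```text
[ 0.55   -0.2457] 0.147 1.0 [ 0.6233 -0.2445]
6.173366711157111 [[ 0.6144 -0.2385  0.043 ]
 [ 0.5577 -0.2446  0.043 ]
 [ 0.4811 -0.2667  0.043 ]
 [ 0.4813 -0.2208  0.043 ]]
```

```bash
python3 - <<'E'
from h import *
plan([((.585,-.2435,.22),tool_R(0.5,10),4,8),((.597,-.2435,.10),tool_R(0.5,43),4,6),])
E
```

```text
now grasp [ 0.5128 -0.2445  0.2629] F [ 0.1 -0.1  0. ]
[-1.1, 0.7, 0.9, 0.5, 2.0, -6.1],
[-1.3, 0.6, 0.8, 0.6, 1.9, -6.1],
[-1.3, 0.4, 0.7, 0.5, 2.0, -6.1],
[-1.4, 0.3, 0.7, 0.6, 2.0, -6.1],
[-1.4, 0.1, 0.7, 0.5, 1.9, -6.1],

  -- waypoint
[-0.3, 0.0, 1.9, 0.0, 5.5, 0.0],
[-0.4, 0.0, 1.9, 0.0, 5.5, 0.0],
[-0.6, 0.0, 1.7, 0.0, 5.5, 0.0],
[-0.8, 0.0, 1.7, 0.0, 5.5, 0.0],
[-1.0, 0.0, 1.6, 0.0, 5.5, 0.0],

[-1.0, 0.0, 1.4, 0.0, 5.5, 0.0],
  -- waypoint
```

Emit:
servo_tool([
  [[-1.1, 0.7, 0.9, 0.5, 2, -6.1], [-1.3, 0.6, 0.8, 0.5, 2, -6.1], [-1.3, 0.4, 0.7, 0.5, 2, -6.1], [-1.4, 0.3, 0.7, 0.5, 2, -6.1], [-1.4, 0.1, 0.7, 0.5, 2, -6.1]],
], grip=0.4)

```text
clock: 61.42
position: [0.5799, -0.2434, 0.1895]
tool_rot: [3.138, -0.178, -3.131]
force: [-0.0, 0.2, -0.1]
grip_width: 0.0602
```

Emit:
servo_tool([
  [[-0.3, 0, 1.9, 0, 5.5, 0], [-0.4, 0, 1.9, 0, 5.5, 0], [-0.6, 0, 1.7, 0, 5.5, 0], [-0.8, 0, 1.7, 0, 5.5, 0], [-1, 0, 1.6, 0, 5.5, 0]],
])

```text
clock: 62.05
position: [0.5769, -0.2427, 0.095]
tool_rot: [3.14, -0.66, -3.133]
force: [0.4, -0.1, 0.5]
grip_width: 0.0597
```

```bash
python3 - <<'E'
from h import *
p,R,s=pose(); print(np.round(s["qpos"],2),s["force"],s["grip_width"],p,s["tool_rot"])
f=wframe(); save(f,"w42")
f=bot.grab_frame("scene"); save(f,"s42",(100,120,360,340),2.7)
plan([((.596,-.2435,.029),tool_R(0.5,43),2.5,6)])
E
```

```text
[ 0.06  1.09  0.39  1.04 -0.12  1.68  1.96] [ 0.4094853  -0.0993265   0.48505661] 0.05973599407475824 [ 0.57688835 -0.24274099  0.09503664] [ 3.14039225 -0.65991706 -3.13278495]
now grasp [ 0.5942 -0.2415  0.1145] F [ 0.1  0.4 -0.7]
[-1.3, -0.1, 1.7, 0.0, 1.2, 0.0],
[-1.3, 0.0, 1.6, 0.1, 1.2, 0.1],
[-1.4, -0.1, 1.6, 0.0, 1.3, 0.0],
[-1.4, 0.0, 1.5, 0.0, 1.2, 0.1],
  -- waypoint
```

Emit:
servo_tool([
  [[-1.3, -0.1, 1.7, 0, 1.2, 0], [-1.3, 0, 1.6, 0, 1.2, 0], [-1.4, -0.1, 1.6, 0, 1.2, 0], [-1.4, 0, 1.5, 0, 1.2, 0], [0, 0, 0, 0, 0, 0]],
])

```text
clock: 62.78
position: [0.5774, -0.2445, 0.0113]
tool_rot: [3.138, -0.741, -3.129]
force: [-0.3, -0.5, -0.0]
grip_width: 0.0598
```

Emit:
servo_tool([
  [[0, 0, 0, 0, 0, 0], [0, 0, 0, 0, 0, 0], [0, 0, 0, 0, 0, 0], [0, 0, 0, 0, 0, 0]],
], grip=-1, squeeze=90)

```text
clock: 63.28
position: [0.5784, -0.2447, 0.0127]
tool_rot: [3.136, -0.739, -3.126]
force: [4.2, 0.2, 4.1]
grip_width: 0.0188
```

```bash
python3 - <<'E'
from h import *
p,R,s=pose(); print(np.round(s["qpos"],2),s["force"],s["grip_width"],p,s["tool_rot"])
f=wframe(); save(f,"w43")
c=world([[0,-0.157]])[0];print(c)
plan([((.585,-.2435,.14),tool_R(0.5,36),2.5),((c[0],c[1],0.18),tool_R(0,0),4,6)])
E
```

```text
[ 0.08  1.25  0.37  0.94 -0.13  1.7   1.95] [4.2359419  0.24822286 4.08638955] 0.018836450613141858 [ 0.57844561 -0.24472214  0.0126564 ] [ 3.13626971 -0.73892441 -3.1264667 ]
[ 0.55057712 -0.24349261]
now grasp [ 0.5986 -0.2446  0.0347] F [ 4.8 -0.4  4.8]
[1.6, 0.0, -1.4, 0.0, -1.3, 0.1],
[1.5, 0.1, -1.4, 0.0, -1.2, 0.0],
[1.5, 0.0, -1.4, 0.0, -1.3, 0.1],
[1.4, 0.0, -1.5, 0.1, -1.3, 0.0],
[1.4, 0.0, -1.5, 0.0, -1.3, 0.1],

  -- waypoint
[0.6, 0.0, -0.2, 0.0, -6.0, 0.1],
[0.5, 0.0, -0.3, -0.1, -6.0, 0.1],
[0.5, 0.0, -0.4, 0.0, -6.0, 0.0],
[0.4, 0.0, -0.5, 0.0, -6.0, 0.1],
[0.4, 0.1, -0.6, -0.1, -6.0, 0.1],

[0.3, 0.0, -0.6, 0.0, -6.0, 0.1],
  -- waypoint
```

Slightly shallow (18.8 mm); regrip 5 mm deeper.

Emit:
servo_tool([
  [[0, 0, 0, 0, 0, 0], [0, 0, 0.3, 0, 0, 0], [0, 0, 0.3, 0, 0, 0]],
], grip=-0.1)

```text
clock: 63.7
position: [0.5734, -0.2447, 0.0071]
tool_rot: [3.135, -0.741, -3.126]
force: [-0.5, 0.5, -0.2]
grip_width: 0.0387
```

Emit:
servo_tool([
  [[0, 0, 0, 0, 0, 0], [0, 0, 0, 0, 0, 0], [0, 0, 0, 0, 0, 0], [0, 0, 0, 0, 0, 0]],
], grip=-1)

```text
clock: 64.2
position: [0.5738, -0.2447, 0.0075]
tool_rot: [3.135, -0.74, -3.126]
force: [-0.9, 0.5, -1.7]
grip_width: 0.021
```

Emit:
servo_tool([
  [[1.6, 0, -1.4, 0, -1.3, 0], [1.5, 0, -1.4, 0, -1.3, 0], [1.5, 0, -1.4, 0, -1.3, 0], [1.5, 0, -1.5, 0, -1.3, 0], [1.5, 0, -2, 0, -1.3, 0]],
])

```text
clock: 64.82
position: [0.5645, -0.2452, 0.116]
tool_rot: [3.136, -0.626, -3.127]
force: [-0.3, -0.2, -1.3]
grip_width: 0.0205
```

Emit:
servo_tool([
  [[1, 0, -1.2, 0, -6, 0], [1, 0, -1.3, 0, -6, 0], [1, 0, -1.6, 0, -6, 0], [0.8, 0, -1.8, 0, -6, 0], [0.6, 0, -2, 0, -6, 0]],
])

```text
clock: 65.45
position: [0.5549, -0.2458, 0.2074]
tool_rot: [3.137, -0.099, -3.13]
force: [0.3, -0.2, -1.2]
grip_width: 0.0209
```

```bash
python3 - <<'E'
from h import *
p,R,s=pose(); print(np.round(s["qpos"],2),s["force"],s["grip_width"],p,s["tool_rot"])
f=wframe(); save(f,"w44")
f=bot.grab_frame("scene"); save(f,"s44",(100,120,360,340),2.7)
c=world([[0,-0.157]])[0]
plan([((c[0],c[1],0.27),tool_R(0,0),4,6)])
E
```

```text
[ 0.06  0.57  0.38  1.57 -0.18  1.13  2.06] [ 0.27591376 -0.21599411 -1.20357871] 0.020884716899640145 [ 0.55491394 -0.24580806  0.20738534] [ 3.13746901 -0.0992864  -3.12979335]
now grasp [ 0.5572 -0.2473  0.2397] F [-0.3 -0.3 -1.5]
[0.7, 0.4, -3.0, 0.2, -5.5, 0.5],
  -- waypoint
```

Emit:
servo_tool([
  [[0.5, 0, -2, 5, -5, 0], [0, 0, -1, 5, -5, 0], [0, 0, 0, 5, -5, 0], [0, 0, 0, 5, -4, 0], [0, 0, 0, 4, -4, 0]],
])

```text
clock: 66.18
position: [0.5524, -0.2443, 0.2366]
tool_rot: [-2.712, 0.288, -3.046]
force: [0.6, -0.6, -2.3]
grip_width: 0.0207
```

```bash
python3 - <<'E'
from h import *
p,R,s=pose(); print(np.round(s["qpos"],2),s["force"],s["grip_width"],p,s["tool_rot"])
c=world([[0,-0.157]])[0]
plan([((c[0],c[1],0.27),tool_R(0,-44),4,6)])
E
```

```text
[-0.44  0.34  0.68  2.06  0.3   0.45  1.53] [ 0.63645353 -0.64425281 -2.29619384] 0.02072194694726102 [ 0.55242778 -0.24434898  0.23663301] [-2.71197871  0.28821387 -3.04604716]
now grasp [ 0.5435 -0.2326  0.2628] F [ 0.6 -0.6 -2.3]
[-0.4, 0.0, 0.0, -3.6, -4.3, 1.8],
[-0.3, -0.1, 0.0, -3.5, -4.4, 1.7],
[-0.4, 0.0, 0.0, -3.6, -4.3, 1.8],
[-0.4, 0.0, -0.1, -3.5, -4.3, 1.8],
[-0.4, 0.0, 0.0, -3.6, -4.3, 1.7],

[-0.4, 0.0, 0.0, -3.5, -4.4, 1.8],
  -- waypoint
```

Emit:
servo_tool([
  [[-0.3, 0, 0, 1, -4.5, 0], [-0.3, 0, 0, 0, -4.5, 0], [-0.3, 0, 0, 0, -4.5, 0], [-0.3, 0, 0, 0, -4.5, 0], [-0.3, 0, 0, 0, -4.5, 0]],
])

```text
clock: 66.8
position: [0.5551, -0.2555, 0.2373]
tool_rot: [-2.63, 0.483, -2.942]
force: [0.3, -1.3, -1.1]
grip_width: 0.0209
```

```bash
python3 - <<'E'
from h import *
p,R,s=pose(); print(np.round(s["qpos"],2),s["force"],s["grip_width"],p,s["tool_rot"])
c=world([[0,-0.157]])[0]
plan([((c[0],c[1],0.25),tool_R(0,-46),4,4.5)])
E
```

```text
[-0.35  0.27  0.59  2.24  1.21  0.18  0.66] [ 0.33890937 -1.26244995 -1.14320472] 0.020860125009617994 [ 0.55511745 -0.25547807  0.237336  ] [-2.63006389  0.48265047 -2.94225717]
now grasp [ 0.5403 -0.2435  0.2605] F [ 0.3 -1.3 -1.1]
[-0.2, 0.2, 0.2, -3.2, -2.2, 1.9],
[-0.1, 0.3, 0.2, -3.1, -2.2, 2.0],
[-0.2, 0.2, 0.2, -3.2, -2.2, 1.9],
[-0.2, 0.2, 0.2, -3.1, -2.2, 2.0],
[-0.1, 0.2, 0.2, -3.2, -2.2, 1.9],

[-0.1, 0.2, 0.2, -3.2, -2.2, 1.9],
[-0.1, 0.2, 0.2, -3.1, -2.3, 2.0],
  -- waypoint
```

Emit:
servo_tool([
  [[-0.2, 0.2, 0.2, -1.5, -3.5, 1], [-0.2, 0.2, 0.2, -2, -3.5, 1.5], [-0.2, 0.2, 0.2, -3.2, -2.2, 2], [-0.2, 0.2, 0.2, -3.2, -2.2, 2], [-0.2, 0.2, 0.2, -3.2, -2.2, 2]],
])

```text
clock: 67.42
position: [0.5604, -0.2562, 0.2254]
tool_rot: [-2.753, 0.608, -2.962]
force: [0.0, 0.1, -2.4]
grip_width: 0.0209
```

```bash
python3 - <<'E'
from h import *
p,R,s=pose(); print(np.round(s["qpos"],2),s["force"],s["grip_width"],p,s["tool_rot"])
c=world([[0,-0.157]])[0]
plan([((c[0],c[1],0.22),tool_R(0,-47),4,4.5)])
E
```

```text
[ 0.4   0.25 -0.16  2.25  1.94  0.17  0.01] [ 0.03325701  0.06879485 -2.3564947 ] 0.02085672540904471 [ 0.56043436 -0.25621712  0.22538682] [-2.75292705  0.60808292 -2.96172405]
now grasp [ 0.5428 -0.2479  0.2482] F [ 0.   0.1 -2.4]
[0.1, 0.4, 0.5, -3.1, -2.1, 2.0],
[0.1, 0.4, 0.5, -3.1, -2.1, 2.0],
[0.1, 0.4, 0.5, -3.0, -2.1, 2.0],
[0.1, 0.3, 0.5, -3.1, -2.0, 2.0],
[0.2, 0.3, 0.5, -3.1, -2.1, 2.0],

  -- waypoint
```

Emit:
servo_tool([
  [[0.1, 0.4, 0.5, -3.1, -2.1, 2], [0.1, 0.4, 0.5, -3.1, -2.1, 2], [0.1, 0.4, 0.5, -3.1, -2.1, 2], [0.1, 0.3, 0.5, -3.1, -2.1, 2], [0.2, 0.3, 0.5, -3.1, -2.1, 2]],
])

```text
clock: 68.05
position: [0.5683, -0.2481, 0.1997]
tool_rot: [-3.037, 0.766, -3.083]
force: [0.1, -0.8, -3.2]
grip_width: 0.0208
```

```bash
python3 - <<'E'
from h import *
p,R,s=pose(); print(np.round(s["qpos"],2),s["force"],s["grip_width"],p,s["tool_rot"])
c=world([[0,-0.157]])[0]
f=bot.grab_frame("scene"); save(f,"s46",(100,120,360,340),2.7)
plan([((c[0],c[1],0.16),tool_R(0,-47),2.5,4.5)])
E
```

```text
[ 1.21  0.48 -0.94  2.24  2.5   0.18 -0.39] [ 0.07704911 -0.81157966 -3.21433102] 0.020798977987323542 [ 0.56828675 -0.24809342  0.19973536] [-3.03741939  0.76622203 -3.08322077]
now grasp [ 0.5459 -0.2488  0.2197] F [-3.7 -3.7 -6.1]
[1.2, 0.4, 1.5, -1.2, -1.0, 0.7],
[1.3, 0.3, 1.5, -1.2, -1.0, 0.7],
[1.2, 0.3, 1.5, -1.2, -1.0, 0.7],
  -- waypoint
```

Good. Lower to the lane.

Emit:
servo_tool([
  [[1.2, 0.4, 1.5, -1.2, -1, 0.7], [1.2, 0.3, 1.5, -1.2, -1, 0.7], [1.2, 0.3, 1.5, -1.2, -1, 0.7], [0, 0, 0, 0, 0, 0]],
])

```text
clock: 68.6
position: [0.5735, -0.2406, 0.1396]
tool_rot: [-3.136, 0.815, -3.133]
force: [-0.5, -0.1, -1.6]
grip_width: 0.0208
```

```bash
python3 - <<'E'
from h import *
p,R,s=pose(); print(np.round(s["qpos"],2),s["force"],s["grip_width"],p,s["tool_rot"])
c=world([[0,-0.157]])[0]
plan([((c[0],c[1],0.135),tool_R(0,-47),1.5,4.5)])
E
```

```text
[ 1.3   0.73 -1.04  2.27  2.63  0.35 -0.38] [-0.46967114 -0.12861837 -1.5521233 ] 0.020829642278766467 [ 0.57346796 -0.24064306  0.13955286] [-3.13573992  0.81515576 -3.13266079]
now grasp [ 0.5516 -0.2407  0.1601] F [-0.5 -0.1 -1.6]
[0.9, -0.1, 0.8, 0.0, -0.1, 0.2],
[1.0, -0.2, 0.8, 0.0, -0.2, 0.2],
  -- waypoint
```

Emit:
servo_tool([
  [[0.9, -0.1, 0.8, 0, -0.2, 0.2], [0.9, -0.1, 0.8, 0, -0.2, 0.2], [0.6, 0, 0.5, 0, -0.2, 0], [0.2, 0, 0.2, 0, 0, 0]],
])

```text
clock: 69.1
position: [0.5728, -0.2429, 0.1064]
tool_rot: [-3.139, 0.827, -3.139]
force: [0.5, 0.1, -1.6]
grip_width: 0.0208
```

Emit:
servo_tool([
  [[0.1, 0, 0.1, 0, 0, 0], [0.1, 0, 0.1, 0, 0, 0]],
])

```text
clock: 69.35
position: [0.5731, -0.2431, 0.1042]
tool_rot: [-3.138, 0.828, -3.138]
force: [-0.2, -0.4, -3.0]
grip_width: 0.0211
```

Emit:
servo_tool([
  [[0.1, 0, 0.1, 0, 0, 0], [0.1, 0, 0.1, 0, 0, 0]],
])

```text
clock: 69.6
position: [0.5754, -0.2427, 0.1042]
tool_rot: [-3.134, 0.833, -3.133]
force: [-10.1, 4.3, 43.7]
grip_width: 0.0207
```

Emit:
servo_tool([
  [[0.1, 0, 0.1, 0, 0, 0], [0.1, 0, 0.1, 0, 0, 0]],
])

```text
clock: 69.85
position: [0.5779, -0.2427, 0.1043]
tool_rot: [-3.129, 0.839, -3.127]
force: [-17.3, 6.2, 80.6]
grip_width: 0.0209
```

Emit:
servo_tool([
  [[-0.2, 0, -0.2, 0, 0, 0], [-0.1, 0, -0.1, 0, 0, 0], [0, 0, 0, 0, 0, 0]],
])

```text
clock: 70.22
position: [0.5741, -0.2429, 0.1042]
tool_rot: [-3.136, 0.831, -3.135]
force: [-4.0, 2.2, 14.6]
grip_width: 0.0204
```

```bash
python3 - <<'E'
from h import *
p,R,s=pose(); print(np.round(s["qpos"],2),s["force"],s["grip_width"],p,s["tool_rot"])
f=bot.grab_frame("scene"); save(f,"s47",(180,160,310,270),5)
E
```

```text
[ 1.29  0.84 -1.03  2.29  2.7   0.45 -0.37] [-4.04293939  2.2060258  14.5913227 ] 0.020402040111447563 [ 0.57406899 -0.24285411  0.10416492] [-3.13617419  0.83051114 -3.13547643]
```

Upright and flat. Release and back out along the tool axis, rising gently.

Emit:
servo_tool([
  [[-0.1, 0, -0.1, 0, 0, 0], [0, 0, 0, 0, 0, 0], [0, 0, 0, 0, 0, 0], [0, 0, 0, 0, 0, 0]],
], grip=0.4)

```text
clock: 70.78
position: [0.5729, -0.243, 0.1039]
tool_rot: [-3.139, 0.828, -3.139]
force: [-0.0, 0.6, 0.3]
grip_width: 0.06
```

Emit:
servo_tool([
  [[0, 0, -1.5, 0, 0, 0], [0, 0, -2, 0, 0, 0], [0, 0, -2, 0, 0, 0], [-1, 0, -2, 0, 0, 0], [-1, 0, -2, 0, 0, 0]],
])

```text
clock: 71.4
position: [0.5154, -0.2427, 0.1837]
tool_rot: [-3.139, 0.827, -3.139]
force: [0.5, 0.4, 0.3]
grip_width: 0.0599
```

```bash
python3 - <<'E'
from h import *
p,R,s=pose(); print(np.round(s["qpos"],2),s["force"],s["grip_width"],p,s["tool_rot"])
f=bot.grab_frame("scene"); save(f,"s48",(100,100,400,330),2.6)
f=bot.grab_frame("top"); save(f,"t48",(70,140,420,290),2.2)
E
```

```text
[ 1.52  0.62 -1.18  2.35  2.67  0.25 -0.43] [0.45801662 0.38735113 0.25692002] 0.05989456046313053 [ 0.51540229 -0.24273956  0.18365506] [-3.13850544  0.82707721 -3.13854386]
```

```bash
python3 - <<'E'
from h import *
f=bot.grab_frame("top"); save(f,"t49",(70,145,190,245),6)
f=bot.grab_frame("scene"); save(f,"s49",(290,100,420,210),6)
E
python3 - <<'E'
from h import *
f=bot.grab_frame("top")
H=ray(f,[(123.8,223.7)],.141)[0]; E=ray(f,[(70+104/6,145+266/6)],.128)[0]; C=ray(f,[(135.5,158.8)],.08)[0]; K=ray(f,[(108.8,219.7)],.07)[0]
print(H.round(4),E.round(4),C.round(4),K.round(4)); print("lane",lane([H,E,C,K]).round(4))
d=(E-H)[:2]; print(np.linalg.norm(d), "angle from closed (lane +x)", np.degrees(np.arctan2(*(lane(E)[0]-lane(H)[0])[::-1])))
E
```

```text
[0.4832 0.2885 0.141 ] [0.5728 0.392  0.128 ] [0.6584 0.2799 0.08  ] [0.4951 0.3554 0.07  ]
lane [[-0.0726  0.3743]
 [ 0.0161  0.4787]
 [ 0.1027  0.3674]
 [-0.0613  0.4414]]
0.13696791109910142 angle from closed (lane +x) 49.67503808353356
```

```bash
python3 - <<'E'
from h import *
a=plan([((.49,-.24,.30),tool_R(0,-40),3,5),((.50,-.20,.30),tool_R(0,0),4,5)])
E
```

```text
now grasp [ 0.4941 -0.2431  0.203 ] F [ 0.8 -0.5 -0.7]
[-1.6, 0.1, -1.7, 0.0, 1.9, 0.0],
[-1.6, 0.0, -1.8, 0.0, 1.8, 0.1],
[-1.5, 0.1, -1.8, -0.1, 1.9, 0.0],
[-1.4, 0.1, -1.9, 0.0, 1.8, 0.0],
  -- waypoint
[0.1, 0.4, 0.1, 0.0, 4.4, 0.0],

[0.2, 0.5, 0.0, 0.0, 4.5, 0.0],
[0.1, 0.4, 0.1, 0.0, 4.4, 0.0],
[0.1, 0.5, 0.0, 0.0, 4.5, 0.0],
[0.2, 0.4, 0.1, 0.0, 4.4, 0.0],
[0.1, 0.5, 0.0, 0.0, 4.5, 0.0],

[0.1, 0.4, 0.0, 0.0, 4.4, 0.0],
[0.1, 0.5, 0.0, 0.0, 4.5, 0.0],
[0.2, 0.4, 0.0, 0.0, 4.4, 0.0],
  -- waypoint
```

Emit:
servo_tool([
  [[-1.6, 0.1, -1.7, 0, 1.9, 0], [-1.6, 0, -1.8, 0, 1.9, 0], [-1.5, 0.1, -1.8, 0, 1.9, 0], [-1.4, 0.1, -1.9, 0, 1.9, 0], [0.1, 0.4, 0.1, 0, 4.4, 0]],
], grip=-1, squeeze=100)

```text
clock: 72.28
position: [0.51, -0.2532, 0.2233]
tool_rot: [-3.107, 0.708, 3.138]
force: [-1.0, -0.3, -0.3]
grip_width: -0.0002
```

Emit:
servo_tool([
  [[0.1, 0.4, 0, 0, 4.4, 0], [0.1, 0.4, 0, 0, 4.4, 0], [0.1, 0.5, 0, 0, 4.4, 0], [0.1, 0.4, 0, 0, 4.4, 0], [0.1, 0.5, 0, 0, 4.4, 0]],
])

```text
clock: 72.9
position: [0.5065, -0.2311, 0.2199]
tool_rot: [-3.113, 0.324, 3.126]
force: [-0.8, 0.2, -0.3]
grip_width: 0.0002
```

```bash
python3 - <<'E'
from h import *
p,R,s=pose(); print(np.round(s["qpos"],2),s["force"],s["grip_width"],p,s["tool_rot"])
a=plan([((.47,-.1,.29),tool_R(0,0),4.5,6),((.46,.15,.27),tool_R(20,0),5,6)])
E
```

```text
[ 1.39  0.59 -1.39  2.    0.82  0.82  1.17] [-0.7608973   0.1536629  -0.31012242] 0.00017347550768920318 [ 0.50647706 -0.23110721  0.21991307] [-3.11288266  0.3237505   3.12566782]
now grasp [ 0.497  -0.2301  0.2483] F [-0.8  0.2 -0.3]
[0.6, 3.2, -1.3, -0.4, 4.6, -0.3],
[0.7, 3.3, -1.3, -0.5, 4.7, -0.3],
[0.8, 3.2, -1.2, -0.4, 4.6, -0.3],
[0.8, 3.3, -1.1, -0.5, 4.6, -0.3],
  -- waypoint
[0.2, 4.2, 0.3, 0.0, 0.0, -3.3],

[-0.1, 4.1, 0.4, 0.0, 0.0, -3.4],
[-0.3, 4.2, 0.3, 0.0, 0.0, -3.3],
[-0.6, 4.1, 0.3, 0.0, 0.0, -3.3],
[-0.8, 4.1, 0.4, 0.0, 0.0, -3.3],
[-1.0, 4.0, 0.3, 0.0, 0.0, -3.4],

  -- waypoint
```

Emit:
servo_tool([
  [[0.6, 3.2, -1.3, -0.4, 4.6, -0.3], [0.7, 3.2, -1.3, -0.4, 4.6, -0.3], [0.8, 3.2, -1.2, -0.4, 4.6, -0.3], [0.8, 3.2, -1.1, -0.4, 4.6, -0.3], [0.2, 4, 0.3, 0, 0, -3.3]],
])

```text
clock: 73.53
position: [0.4686, -0.0609, 0.2568]
tool_rot: [-3.138, 0.004, -3.083]
force: [0.9, -0.8, -0.3]
grip_width: 0.0001
```

Emit:
servo_tool([
  [[-0.1, 4, 0.3, 0, 0, -3.3], [-0.3, 4, 0.3, 0, 0, -3.3], [-0.6, 4, 0.3, 0, 0, -3.3], [-0.8, 4, 0.3, 0, 0, -3.3], [-1, 4, 0.3, 0, 0, -3.3]],
])

```text
clock: 74.15
position: [0.461, 0.1414, 0.2401]
tool_rot: [-3.135, 0.003, -2.794]
force: [1.1, -0.2, 0.9]
grip_width: 0.0001
```

```bash
python3 - <<'E'
from h import *
p,R,s=pose(); print(np.round(s["qpos"],2),s["force"],s["grip_width"],p,s["tool_rot"])
f=bot.grab_frame("scene"); save(f,"s50",(100,100,400,330),2.6)
a=plan([((.43,.40,.26),tool_R(40,0),5,6),((.513,.414,.25),tool_R(49,0),5,6),((.513,.414,.125),tool_R(49,0),4,6)])
E
```

```text
[ 0.56  0.57 -1.37  1.88  0.61  1.21  0.89] [ 1.12543485 -0.24206749  0.86890053] 0.00011742280373042839 [0.46104456 0.14135478 0.24011944] [-3.13518677e+00  2.54263850e-03 -2.79401052e+00]
now grasp [0.4598 0.1466 0.2705] F [-6.1  3.4 -1.3]
[-1.0, 4.1, 0.2, 0.0, 0.0, -3.3],
[-1.2, 4.1, 0.1, -0.1, 0.1, -3.2],
[-1.5, 4.0, 0.2, 0.0, 0.0, -3.3],
[-1.7, 3.9, 0.2, -0.1, 0.0, -3.3],
[-1.9, 3.8, 0.1, 0.0, 0.1, -3.3],

[-2.1, 3.7, 0.2, -0.1, 0.0, -3.2],
  -- waypoint
[-3.6, -2.1, 0.5, 0.0, 0.0, -4.5],
[-3.5, -2.5, 0.5, 0.0, 0.0, -4.5],
  -- waypoint
[0.0, 0.0, 3.1, 0.0, 0.0, 0.0],
[0.0, 0.0, 3.1, 0.0, 0.0, 0.0],

[0.0, 0.0, 3.2, 0.0, 0.0, 0.0],
[0.0, 0.0, 3.1, 0.0, 0.0, 0.0],
  -- waypoint
```

Emit:
servo_tool([
  [[-1, 4, 0.2, 0, 0, -3.3], [-1.2, 4, 0.2, 0, 0, -3.3], [-1.5, 4, 0.2, 0, 0, -3.3], [-1.7, 3.9, 0.2, 0, 0, -3.3], [-1.9, 3.8, 0.1, 0, 0, -3.3]],
])

```text
clock: 74.82
position: [0.4387, 0.3508, 0.2297]
tool_rot: [-3.134, 0.0, -2.506]
force: [1.7, 0.2, 0.5]
grip_width: -0.0001
```

Emit:
servo_tool([
  [[-2.1, 3.7, 0.2, 0, 0, -3.3], [-3.6, -2.1, 0.5, 0, 0, -4.5], [-3.5, -2.5, 0.5, 0, 0, -4.5], [0, 0, 0, 0, 0, 0]],
])

```text
clock: 75.32
position: [0.5197, 0.4045, 0.2164]
tool_rot: [-3.135, -0.003, -2.295]
force: [-1.0, -0.2, -0.0]
grip_width: -0.0
```

```bash
python3 - <<'E'
from h import *
p,R,s=pose(); print(np.round(s["qpos"],2),s["force"],s["grip_width"],p,s["tool_rot"])
f=bot.grab_frame("top"); save(f,"t51",(40,130,290,260),3)
f=wframe(); save(f,"w51")
a=plan([((.513,.414,.125),tool_R(49,0),4,6)])
E
```

```text
[-0.08  0.86 -1.24  1.45  0.82  1.41  1.07] [-0.98229076 -0.20691878 -0.003374  ] -4.797499866241096e-05 [0.51965057 0.40452057 0.21643765] [-3.13482150e+00 -2.73913591e-03 -2.29479682e+00]
now grasp [0.5171 0.4053 0.2479] F [-1.   0.4  0.7]
[-0.1, 0.2, 3.1, -0.1, 0.0, -0.1],
[-0.1, 0.3, 3.0, -0.1, 0.0, -0.1],
[-0.1, 0.2, 3.1, -0.1, -0.1, -0.1],
[-0.1, 0.3, 3.1, -0.1, 0.0, -0.1],
  -- waypoint
```

Emit:
servo_tool([
  [[0, 0.1, 3, 0, 0, 0], [0, 0.1, 3, 0, 0, 0], [0, 0, 3, 0, 0, 0], [0, 0, 3, 0, 0, 0], [0, 0, 0, 0, 0, 0]],
])

```text
clock: 76.05
position: [0.516, 0.405, 0.0977]
tool_rot: [-3.134, -0.002, -2.293]
force: [-0.2, 0.8, 1.0]
grip_width: 0.0001
```

```bash
cat > door.py <<'E'
from h import *
H=np.array([.4832,.2885])
def F(th_deg,gap=0.0,r=.115):
    a=np.radians(th_deg-0.56); u=np.array([np.cos(a),np.sin(a)]); n=np.array([-u[1],u[0]])
    return H+r*u+(.005+.0145+gap)*n
def path(ths,z=.125,vm=1.6,wm=6):
    return plan([((*F(t,g),z),tool_R(max(t,0)-0.56,0),vm,wm) for t,g in ths])
E
python3 - <<'E'
from door import *
p,R,s=pose(); print(np.round(s["qpos"],2),s["force"],p,s["tool_rot"])
path([(49.7,.012),(40,0.003),(30,0.003),(20,.003),(10,.003)],vm=1.8)
E
```

```text
[-0.11  0.97 -1.16  1.56  0.93  1.25  0.99] [-0.1745887   0.84202907  0.97011323] [0.51601718 0.40504864 0.09766674] [-3.13395317e+00 -2.35183152e-03 -2.29290973e+00]
now grasp [0.5159 0.4053 0.1277] F [-0.2  0.8  1. ]
[-0.3, -1.0, 0.1, -0.2, -0.1, -0.3],
[-0.3, -1.0, 0.2, -0.2, 0.0, -0.2],
  -- waypoint
[-0.1, -1.4, 0.0, 0.0, 0.0, 4.8],
[-0.2, -1.4, 0.0, 0.0, 0.0, 4.9],
  -- waypoint
[-0.1, -1.0, 0.0, 0.0, 0.0, 5.0],

[-0.2, -1.1, 0.0, 0.0, 0.0, 5.0],
  -- waypoint
[-0.1, -1.0, 0.0, 0.0, 0.0, 5.0],
[-0.2, -1.0, 0.0, 0.0, 0.0, 5.0],
  -- waypoint
[-0.1, -1.0, 0.0, 0.0, 0.0, 5.0],
[-0.2, -1.0, 0.0, -0.1, 0.0, 5.0],

  -- waypoint
```

Emit:
servo_tool([
  [[-0.3, -1, 0.1, 0, 0, 0], [-0.3, -1, 0.1, 0, 0, 0], [-0.1, -1.4, 0, 0, 0, 4.8], [-0.2, -1.4, 0, 0, 0, 4.8]],
])

```text
clock: 76.55
position: [0.5599, 0.3794, 0.0984]
tool_rot: [-3.134, 0.003, -2.465]
force: [-0.6, 0.1, -1.0]
grip_width: -0.0002
```

Emit:
servo_tool([
  [[-0.1, -1, 0, 0, 0, 5], [-0.2, -1, 0, 0, 0, 5], [-0.1, -1, 0, 0, 0, 5], [-0.2, -1, 0, 0, 0, 5]],
])

```text
clock: 77.05
position: [0.5856, 0.3484, 0.0988]
tool_rot: [-3.135, 0.006, -2.814]
force: [-0.1, 0.3, -0.1]
grip_width: 0.0
```

```bash
python3 - <<'E'
from door import *
p,R,s=pose(); print(np.round(s["qpos"],2),s["force"],p,s["tool_rot"])
f=wframe(); save(f,"w52")
f=bot.grab_frame("scene"); save(f,"s52",(270,80,420,200),5)
path([(10,.003),(6,0),(3,0),(0,-.002)],vm=.6)
E
```

```text
[-0.04  0.95 -1.07  1.49  0.87  1.22  0.66] [-0.06516234  0.29676797 -0.08340429] [0.58563251 0.34841112 0.0987535 ] [-3.13536362  0.00568018 -2.8141051 ]
now grasp [0.586  0.3477 0.1287] F [ 0.4 -0.4 -0.3]
[0.0, -0.5, 0.1, -0.1, 0.1, 2.3],
[0.0, -0.5, 0.1, -0.1, 0.1, 2.4],
[-0.1, -0.4, 0.1, -0.1, 0.1, 2.3],
[-0.1, -0.5, 0.1, -0.1, 0.1, 2.3],
  -- waypoint
[0.0, -0.6, 0.0, 0.0, 0.0, 2.0],

[-0.1, -0.5, 0.0, 0.0, 0.0, 2.0],
  -- waypoint
[0.0, -0.3, 0.0, 0.0, 0.0, 1.5],
[-0.1, -0.3, 0.0, 0.0, 0.0, 1.5],
  -- waypoint
[0.0, -0.4, 0.0, 0.0, 0.0, 1.5],
[-0.1, -0.4, 0.0, 0.0, 0.0, 1.5],

  -- waypoint
```

Emit:
servo_tool([
  [[0, -0.5, 0.1, 0, 0, 2.3], [0, -0.5, 0.1, 0, 0, 2.3], [-0.1, -0.5, 0.1, 0, 0, 2.3], [-0.1, -0.5, 0.1, 0, 0, 2.3], [0, -0.6, 0, 0, 0, 2]],
])

```text
clock: 77.78
position: [0.5931, 0.3238, 0.0939]
tool_rot: [-3.136, 0.006, -3.008]
force: [0.9, 0.4, -0.8]
grip_width: 0.0002
```

Emit:
servo_tool([
  [[-0.1, -0.5, 0, 0, 0, 2], [0, -0.3, 0, 0, 0, 1.5], [-0.1, -0.3, 0, 0, 0, 1.5]],
])

```text
clock: 78.15
position: [0.5962, 0.3133, 0.0942]
tool_rot: [-3.137, 0.006, -3.095]
force: [-0.6, 0.8, 0.4]
grip_width: 0.0002
```

Emit:
servo_tool([
  [[0, -0.4, 0, 0, 0, 1.5], [0, -0.3, 0, 0, 0, 1.5]],
])

```text
clock: 78.4
position: [0.5966, 0.3076, 0.0944]
tool_rot: [-3.139, 0.007, 3.137]
force: [4.0, 6.8, -2.9]
grip_width: -0.0
```

```bash
python3 - <<'E'
from door import *
p,R,s=pose(); print(np.round(s["qpos"],2),s["force"],p,s["tool_rot"])
f=wframe(); save(f,"w53")
f=bot.grab_frame("top"); save(f,"t53",(70,145,190,245),6)
path([(0,-.002)],vm=.6)
E
```

```text
[ 0.01  0.92 -1.01  1.53  0.83  1.16  0.4 ] [ 3.98621293  6.79577623 -2.94311153] [0.59664578 0.30759265 0.09436136] [-3.13937616  0.00741985  3.136559  ]
now grasp [0.5964 0.3065 0.1243] F [-0.4 -1.2  0.3]
[-0.2, -0.2, -0.1, -0.3, 0.4, 0.3],
  -- waypoint
```

Emit:
servo_tool([
  [[0, -0.2, 0, 0, 0, 0], [0, -0.2, 0, 0, 0, 0]],
])

```text
clock: 78.75
position: [0.5964, 0.3024, 0.0942]
tool_rot: [-3.137, 0.007, 3.138]
force: [0.2, 1.2, 0.4]
grip_width: 0.0002
```

Emit:
servo_tool([
  [[0, -0.2, 0, 0, 0, 0], [0, 0, 0, 0, 0, 0]],
])

```text
clock: 79.0
position: [0.5964, 0.301, 0.0942]
tool_rot: [-3.138, 0.007, 3.138]
force: [1.3, 6.1, -3.4]
grip_width: 0.0001
```

```bash
python3 - <<'E'
from door import *
f=wframe(); save(f,"w54")
f=bot.grab_frame("scene"); save(f,"s54",(270,80,420,200),5)
E
```

Emit:
servo_tool([
  [[0, -0.2, 0, 0, 0, 0], [0, 0, 0, 0, 0, 0]],
])

```text
clock: 79.35
position: [0.5963, 0.3007, 0.0943]
tool_rot: [-3.141, 0.007, 3.139]
force: [4.7, 14.5, -9.5]
grip_width: -0.0
```

Emit:
servo_tool([
  [[0, -0.1, 0, 0, 0, 0], [0, 0, 0, 0, 0, 0]],
])

```text
clock: 79.6
position: [0.5962, 0.3007, 0.0944]
tool_rot: [3.14, 0.007, 3.139]
force: [6.1, 19.7, -11.4]
grip_width: -0.0002
```

Emit:
servo_tool([
  [[0, 0.5, 0, 0, 0, 0], [0, 2, 0, 0, 0, 0], [0, 3, 0, 0, 0, 0], [0, 1, -4, 0, 0, 0], [0, 0, -5, 0, 0, 0]],
])

```text
clock: 80.22
position: [0.5948, 0.3648, 0.1842]
tool_rot: [-3.137, 0.005, 3.14]
force: [-0.4, -0.0, 1.1]
grip_width: 0.0003
```

Emit:
servo_tool([
  [[0, 3, -3, 0, 0, 0], [2, 4, 0, 0, 0, 0], [3, 4, 0, 0, 0, 0], [3, 3, 0, 0, 0, 0]],
])

```text
clock: 80.72
position: [0.5143, 0.5059, 0.2127]
tool_rot: [-3.137, 0.006, 3.139]
force: [-0.9, 0.5, 0.4]
grip_width: -0.0
```

```bash
python3 - <<'E'
from h import *
p,R,s=pose(); print(np.round(s["qpos"],2),s["force"],p)
f=bot.grab_frame("top"); save(f,"t55",(70,140,420,290),2.2)
E_=ray(f,[(0,0)],0.1)
f2=bot.grab_frame("scene"); save(f2,"s55",(100,80,400,330),2.6)
# predicted closed door nose/top edges
H=np.array([.4832,.2885]); 
for th in (0,3,6):
    a=np.radians(th-.56); print(th,proj(f,[(H[0]+.138*np.cos(a),H[1]+.138*np.sin(a),.128)]).round(1),proj(f2,[(H[0]+.138*np.cos(a),H[1]+.138*np.sin(a),.128)]).round(1))
save(f,"t55d",(70,145,190,245),6)
E
```

```text
[-0.34  0.87 -1.05  1.26  0.74  1.41  0.24] [-0.93938086  0.47012356  0.40939744] [0.51432545 0.5058591  0.21269098]
0 [[126.7 170.2]] [[362.8 141.2]]
3 [[124.  170.3]] [[363.7 140.3]]
6 [[121.2 170.5]] [[364.4 139.4]]
```

```bash
python3 - <<'E'
from workcell import bot
import cv2,numpy as np
a=bot.grab_frame("top")["image"];cv2.imwrite("pics/t_final.png",a[:,:,::-1])
b=bot.grab_frame("scene")["image"];cv2.imwrite("pics/s_final.png",b[:,:,::-1])
s=bot.observe();print(s["clock"],s["position"],s["force"])
E
```

```text
80.925 [0.51535264 0.50460775 0.21278589] [ 0.31078663 -0.32836859 -0.18843745]
```

View pics/t_final.png

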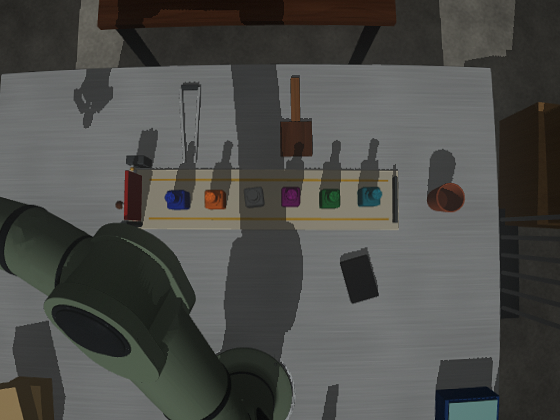

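View pics/s_final.png

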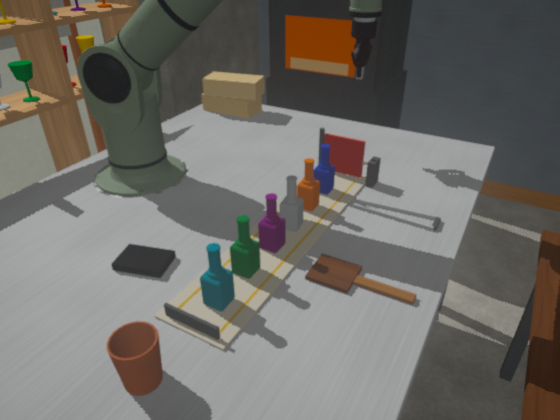

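The final pictures show all six bottles upright between the yellow lines (top view, from (178,200) to (370,196)). The red door lies across the lane end at (133,197), in line with the catch post, and the arm is clear.

```bash
python3 -c "from workcell import bot; print(bot.job_done())"
```

```text
the job is handed in; nothing more can be done
None
```

All five tipped bottles (blue, orange, purple, green and teal) are standing again in one row with the grey one between the yellow lines. I then pushed the red door shut, and handed the job in at about 81 s of the 210 s allowed.

**Last checks:**
- **Bottles:** the final top and scene pictures show all six upright.
- **Door:** it resisted at the catch and then stopped hard. After I backed off, its free edge stayed within about 1 px of where a fully shut door should appear. I judged this from pictures and force only, because the door angle has no direct reading.
- **Arm and other tools:** the arm was clear of everything, with under 1 N on the wrist. I didn't touch the paddle, jacks, pot or graphite pad.

**What went wrong:**
- **Green bottle fell:** it went over once after I had stood it up, either from the announced knock or from my arm; I can't tell which. I stood it up again before closing the door.
- **Force peak:** one lowering of the green bottle briefly reached about 80 N at the wrist, below the 120 N limit.

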